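# Dry and seal the valve box

## Task

Stand the orange drying canister upright on the floor of the white valve box, in the middle of the free half beside the black valves. Then pick up the aluminium lid with the black handle, lay it gently and squarely on the box so that it rests loosely on the four blue snap hooks, let go, and press it down one corner after another (never all at once) until all four hooks have clicked over its edge and it sits flat on the gasket. Do not force or drop the lid, and leave the other things on the bench where they are.

Things in the scene. Friction and masses are not known exactly. Their poses are not given: they have to be found in the camera images.
- box: White open-topped valve box, bolted down, 144 (x) x 114 (y) x 60 mm, walls 5 mm, opening 134 x 104 mm. Origin at the centre of its underside on the bench, z up. A lid squarely laid on it rests on the four blue hooks' slopes with its plate's underside about 71 mm above this origin (it may twist by 0.03 rad); clicked in, it lies 60 to 62 mm above it.
- bay (a point): Centre of the free half of the box's floor, at x = 0, y = +20 mm of the box, 5 mm above the bench (the floor's upper face). The bay runs 134 mm along x and 64 mm along y (y = -12 to +52 mm). The other half is filled by the valve block (y = -50 to -14 mm), up to 45 mm above the bench.
- canister: Orange drying canister with a white cap: a smooth upright cylinder, diameter 40, 45 mm high, 0.12 kg. Origin at the centre of its underside. It stands on the bench in the row between box and lid, with taller things about 105 mm from it along x and the box and the lid near it along y.
- rim (a point): Centre of the box's opening, level with the rim (60 mm above the box's origin). The black foam gasket on the rim stands 7 mm higher and can be squeezed flush with the rim: about 1 N per corner at first touch, 3.5 N when flush.
- hook0 (a joint): Blue sprung hook on the box's -y side, 14 mm wide, at x = -56, y = -63 mm of the box. Its tooth slopes inwards at 45 degrees, its tip 4 mm over the lid's edge; flat underside 66 mm, top 77 mm above the bench. Value: lean outwards in rad: 0 upright, about 0.06 when a plate's edge pushes it fully out, back below 0.02 when it has clicked over the plate's upper face (or is untouched).
- hook1 (a joint): Blue sprung hook on the box's -x side, 14 mm wide, at x = -78, y = +38 mm of the box. Its tooth slopes inwards at 45 degrees, its tip 4 mm over the lid's edge; flat underside 66 mm, top 77 mm above the bench. Value: lean outwards in rad: 0 upright, about 0.06 when a plate's edge pushes it fully out, back below 0.02 when it has clicked over the plate's upper face (or is untouched).
- hook2 (a joint): Blue sprung hook on the box's +x side, 14 mm wide, at x = +78, y = -38 mm of the box. Its tooth slopes inwards at 45 degrees, its tip 4 mm over the lid's edge; flat underside 66 mm, top 77 mm above the bench. Value: lean outwards in rad: 0 upright, about 0.06 when a plate's edge pushes it fully out, back below 0.02 when it has clicked over the plate's upper face (or is untouched).
- hook3 (a joint): Blue sprung hook on the box's +y side, 14 mm wide, at x = +56, y = +63 mm of the box. Its tooth slopes inwards at 45 degrees, its tip 4 mm over the lid's edge; flat underside 66 mm, top 77 mm above the bench. Value: lean outwards in rad: 0 upright, about 0.06 when a plate's edge pushes it fully out, back below 0.02 when it has clicked over the plate's upper face (or is untouched).
- lid: Aluminium lid, 0.3 kg: plate 150 (x) x 120 (y) x 4 mm, with a black grip bar 70 (along x) x 16 (y) x 30 mm high on its middle. Origin at the centre of the plate's underside, z up. Four grey pins under it, 6 mm thick, 16 mm long, rounded, at x = +-62.5, y = +-47.5 mm: it stands on them on the bench; on the box they go inside the walls with 1.5 mm play. Long sides match, either way round.
- corner0 (a point): Blue spot to press on, on the lid's upper face at its (-x,-y) corner (lid's x = -56, y = -38 mm, 4 mm above the plate's underside). About 75 mm above the bench when the lid lies loosely on the hooks, 64 to 67 mm when clicked in. Pressing it there takes about 6 to 15 N; the other corners may dip, rise or click as well.
- corner1 (a point): Blue spot to press on, on the lid's upper face at its (-x,+y) corner (lid's x = -56, y = +38 mm, 4 mm above the plate's underside). About 75 mm above the bench when the lid lies loosely on the hooks, 64 to 67 mm when clicked in. Pressing it there takes about 6 to 15 N; the other corners may dip, rise or click as well.
- corner2 (a point): Blue spot to press on, on the lid's upper face at its (+x,-y) corner (lid's x = +56, y = -38 mm, 4 mm above the plate's underside). About 75 mm above the bench when the lid lies loosely on the hooks, 64 to 67 mm when clicked in. Pressing it there takes about 6 to 15 N; the other corners may dip, rise or click as well.
- corner3 (a point): Blue spot to press on, on the lid's upper face at its (+x,+y) corner (lid's x = +56, y = +38 mm, 4 mm above the plate's underside). About 75 mm above the bench when the lid lies loosely on the hooks, 64 to 67 mm when clicked in. Pressing it there takes about 6 to 15 N; the other corners may dip, rise or click as well.
- reel: Bystander: blue label reel lying flat, diameter 100, 32 mm high; origin under its centre. It lies just beyond the box's +x end.
- tape: Bystander: roll of beige tape lying flat, diameter 90, 24 mm high; origin under its centre. It lies just before the lid's -x end.
- brick: Bystander: black power supply, 45 x 85 x 28 mm; origin under its centre. It lies just beyond the lid's +x end.
- cylinder: Bystander: small air cylinder standing upright between box and lid, diameter 44, 126 mm high; origin under its centre. Easily tipped.
- regulator: Bystander: grey air regulator with a black knob standing between box and lid, 42 x 42 x 80 mm high; origin under its centre.
- driver: Bystander: red screwdriver, 212 mm long, 24 mm high, at the side.
- pliers: Bystander: blue-handled pliers, 145 x 58 x 14 mm, at the side.
Not all that is in view belongs to the job. There is more than one size of the canister; the one meant has the size given above. Leave any red look-alike of the lid alone.

How it is judged:
By the outcome, as a careful person would: the job done as asked, in the order asked, and still so for the second after the job is handed in, with the robot touching nothing.
It also fails if it takes over 72 s, if anything falls off the work surface, if the arm or the gripper's body presses on something with over 40 N, if the wrist force passes 120 N, or if a joint passes its speed limit or range.

## Robot

A 6-joint arm with a two-finger parallel gripper is mounted at the origin on the work surface. World frame = base frame: x ahead of the robot, y to its left, z up, the work surface at z = 0. Lengths are in m, angles in rad, forces in N, time in s.
With the tool pointing down it reaches from about 0.425 to 0.95 m from the base axis. Payload 3.5 kg.
Tool frame: the origin (TCP) lies between the finger pads; the fingertips stand 19 mm ahead of it and the grasp point (between the pads) is the TCP; y points along the fingers, z is the direction in which the jaws open and shut, and the axes are right-handed (so a half turn about y gives the same grasp; the last joint's range is limited). The gripper opens to 85 mm and grips with 20 to 120 N. Pads are 22 mm wide; open, the fingers measure 114 mm over their backs; the gripper's body (76 mm by 85 mm) begins 54 mm behind the grasp point. The pads swing forward as they close: fully open they stand 13 mm farther back than shut.
Start: joints at [1.185, 0.286, 1.577, -0, 1.279, -0.15], TCP at [0.158, 0.656, 0.25] pointing down, gripper open.
Joint ranges: [-2.77, 2.77], [-0.9, 2.22], [0.21, 2.48], [-1.53, 4.67], [0.24, 2.81], [-2.84, 2.84]. Speed limits (rad/s): [2.79, 2.79, 3.14, 3.14, 3.14, 3.14].

## Interface

Orientations are given as a unit quaternion [x, y, z, w].
In Python, from plant import get_state, read_camera, camera_model, sign_off gives the robot as it stands.
- The arm moves only by the tool carry_out, never from a script. Its argument "moves" is a list of rows, each a list of 7 numbers: the turn, a rotation vector about the tool's x, y, z in rad, then the shift along the tool's x, y, z in m, then the closure, from -1 (fully open) to 1 (shut). In form: [[wx, wy, wz, dx, dy, dz, jaw], ...]. A call has 1 to 10 rows; each row shifts and turns the commanded pose from where the row before left it, along the tool's axes as they then stand; what a row does not reach is not made up. A row lasts 1/8 s, in which the tool goes at most 62.5 mm and 10.7 degrees, less where a joint would pass 70% of its speed; a pose out of reach is approached as far as the arm can. A call is refused whole if a number of a shift passes 0.0625 or a number of a turn 0.188, either way. A call with a gripper value outside its range is refused whole. The fingers move at their own pace and stop on an object; "squeeze" is the grip in N (left out, the last holds). Time passes only in rows, so rows that do not move let the fingers close. It gives the time, the measured TCP pose, the force and the opening at its end, in the units of the state.
- get_state(): the state, without advancing time (a new reading comes with each control period).
- read_camera(name): name is "side" or "top"; returns the picture (384x512x3 uint8, blue, green, red); there is no depth.
- camera_model(name): a dict with "camera_matrix" (3x3 intrinsics, pixels), "pose" (4x4, takes a point from camera to world coordinates). Camera axes: x right, y down, z forward; pixel columns grow to the right and rows downward; lengths in m; the calibration is good to about 2 mm. A picture is of the moment at which its call begins. camera_model takes no time and is no camera call.
- sign_off(): hands the job in, once; it reports no verdict.
The state is a dict: "time": time; "qpos": joint angles; "dq": joint speeds; "joint_efforts": joint torques, N m; "eef_pos": TCP position; "tcp_rot": TCP orientation; "contact_force": force on the tool from outside, world axes, zero at the start; "wrist_torque": the same for the moment, N m; "opening": opening from 0.0 (shut) to 1.0 (fully open).
Only numpy, scipy, OpenCV 4.12 (cv2) and the standard library are available. Lean on these libraries where they do the work, as an engineer would, in place of code of your own. Each camera call takes 0.05 s, during which the arm holds its last target. There are 200 camera calls.

## Working session

There is one attempt and no reset: what is moved stays moved. The work goes in short steps, Python scripts to look and compute and a tool call to move; the robot and the scene stay as the last step left them, time stands still between calls to the robot, and variables do not carry over. Pictures are saved under pics/ and viewed, about 8 in all and at most 12, crops included, and the job is handed in when it is done.

Besides the shell and the picture viewer there is one more tool, called after "Request:" by a JSON object that holds its "fn" and its "kwargs". carry_out: Moves the arm, as the interface text tells. Its arguments: {"type":"object","properties":{"moves":{"type":"array","items":{"type":"array","items":{"type":"number"}}},"squeeze":{"type":"number"}},"required":["moves"]}

```bash
mkdir -p pics; ls
python3 - <<'E'
from plant import *
import cv2, numpy as np
np.set_printoptions(precision=4,suppress=True)
s=get_state()
for k in s: print(k,np.array(s[k]))
for n in("top","side"):
    m=camera_model(n); print(n,np.array(m["camera_matrix"]),np.array(m["pose"]))
    im=read_camera(n); cv2.imwrite(f"pics/{n}0.png",im)
E
```

```text
pics
time 0.0
qpos [ 1.185   0.2872  1.5782  0.      1.2786 -0.15  ]
dq [-0.0002 -0.0001 -0.0014  0.0008 -0.0011 -0.0018]
joint_efforts [  0.0005 -40.5993 -29.2615  -0.0002   0.0059  -0.    ]
eef_pos [0.1574 0.6557 0.2489]
tcp_rot [ 0.703  -0.0834  0.0829 -0.7013]
contact_force [ 0.3122 -0.0398 -0.547 ]
wrist_torque [0.0333 0.0231 0.0018]
opening 0.9990084872027514
top [[417.8389   0.     256.315 ]
 [  0.     417.8389 183.0957]
 [  0.       0.       1.    ]] [[-0.0094 -0.9915  0.1301  0.3437]
 [-0.9999  0.0081 -0.0104  0.005 ]
 [ 0.0093 -0.1302 -0.9914  1.3863]
 [ 0.      0.      0.      1.    ]]
side [[356.9501   0.     254.2079]
 [  0.     356.9501 193.2562]
 [  0.       0.       1.    ]] [[-0.9431 -0.2327  0.2376  0.3144]
 [-0.3321  0.6186 -0.7121  0.6854]
 [ 0.0187 -0.7504 -0.6607  0.6985]
 [ 0.      0.      0.      1.    ]]
```

View pics/top0.png

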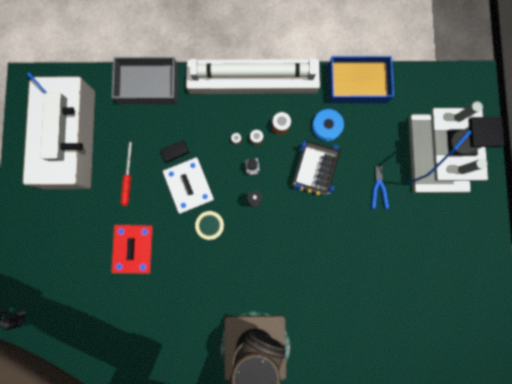

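View pics/side0.png

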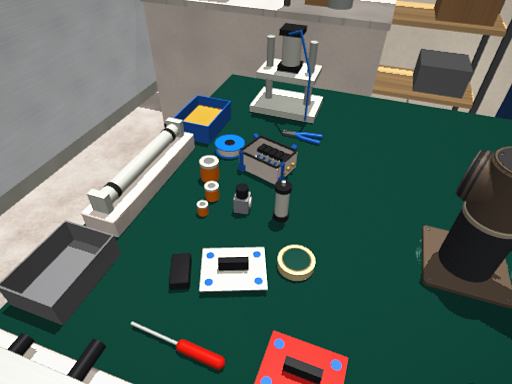

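The top view shows the box at (317,167), the white lid at (188,185), and a red look-alike at (132,249). There are three orange canisters, at (236,138), (256,136) and (281,121). Next I measure them.

```bash
cat > h.py <<'E'
import cv2, numpy as np
from plant import *
np.set_printoptions(precision=4,suppress=True)
def ray(n,u,v):
    m=camera_model(n);K=np.array(m["camera_matrix"]);P=np.array(m["pose"])
    return P[:3,3],P[:3,:3]@np.linalg.solve(K,[u,v,1.])
def plane(n,u,v,z):
    o,d=ray(n,u,v); return o+d*(z-o[2])/d[2]
def proj(n,p):
    m=camera_model(n);K=np.array(m["camera_matrix"]);P=np.array(m["pose"])
    c=K@(P[:3,:3].T@(np.array(p)-P[:3,3])); return c[:2]/c[2]
def blobs(im,lo,hi,amin=8,roi=None):
    hsv=cv2.cvtColor(im,cv2.COLOR_BGR2HSV); m=cv2.inRange(hsv,lo,hi)
    if roi: 
        k=np.zeros_like(m);k[roi[1]:roi[3],roi[0]:roi[2]]=255;m&=k
    n,l,s,c=cv2.connectedComponentsWithStats(m)
    return [(c[i],s[i]) for i in range(1,n) if s[i][4]>=amin]
def fit2(a,b): # rigid b=R a+t
    a=np.array(a);b=np.array(b);A=a-a.mean(0);B=b-b.mean(0)
    th=np.arctan2((A[:,0]*B[:,1]-A[:,1]*B[:,0]).sum(),(A*B).sum())
    R=np.array([[np.cos(th),-np.sin(th)],[np.sin(th),np.cos(th)]])
    t=b.mean(0)-R@a.mean(0); return th,t,b-(a@R.T+t)
E
python3 - <<'E'
from h import *
for n,roi in(("top",(150,100,350,240)),("side",(150,120,330,310))):
    im=cv2.imread(f"pics/{n}0.png")
    print(n,"blue")
    for c,s in blobs(im,(100,130,60),(125,255,255),4,roi): print(c,s, plane(n,*c,.02)[:2],plane(n,*c,.072)[:2])
    print("orange")
    for c,s in blobs(im,(3,140,60),(16,255,255),4,roi): print(c,s)
    print("white")
    for c,s in blobs(im,(0,0,150),(180,60,255),15,roi): print(c,s,plane(n,*c,.045)[:2])
a=cv2.imread("pics/top0.png")[105:205,225:350]; b=cv2.imread("pics/side0.png")[130:230,185:310]
cv2.imwrite("pics/c.png",np.vstack([cv2.resize(x,(375*2-0,300),interpolation=cv2.INTER_CUBIC) if 0 else cv2.resize(x,None,fx=3,fy=3,interpolation=cv2.INTER_CUBIC) for x in(a,b)]))
E
```

```text
top blue
[339.5 101. ] [330 100  20   3  60] [ 0.8015 -0.2941] [ 0.7841 -0.2828]
[327.4015 124.419 ] [311 108  34  34 802] [ 0.7202 -0.2505] [ 0.7059 -0.2407]
[302.5208 145.375 ] [299 141   8  11  48] [ 0.6488 -0.1649] [ 0.6372 -0.1585]
[335.2857 146.9286] [332 145   7   5  28] [ 0.6427 -0.2744] [ 0.6314 -0.2638]
[192.2 165. ] [191 164   4   3  10] [0.5852 0.2024] [0.576  0.1949]
[170.8 173.5] [170 172   3   4  10] [0.5573 0.2727] [0.5491 0.2625]
[297.2414 186.7586] [294 184   7   7  29] [ 0.5097 -0.1442] [ 0.5034 -0.1385]
[330.9714 189.0286] [329 185   6  10  35] [ 0.5013 -0.2553] [ 0.4953 -0.2454]
[204.6364 196.0909] [203 195   4   3  11] [0.4814 0.1606] [0.4761 0.1547]
[183. 205.] [182 204   3   3   9] [0.4527 0.2311] [0.4486 0.2225]
orange
[278.2174 131.2174] [273 128  13   6  23]
[152. 229.] [152 227   1   5   5]
white
[281.4791 120.6882] [273 112  18  18 263] [ 0.727  -0.0942]
[256.1654 135.6241] [250 130  13  13 133] [ 0.6771 -0.0101]
[235.7333 137.44  ] [231 133  10  10  75] [0.6714 0.0571]
[309.3388 166.1627] [296 147  29  39 670] [ 0.574  -0.1824]
[187.737  185.0396] [ 163 
[... 1256 characters left out ...]
[200 165  19  17 223]
[211.7463 195.694 ] [205 189  14  13 134]
[202.7949 211.8205] [198 207  11  10  78]
white
[157.419 136.059] [150 120  22  39 525] [ 0.9501 -0.1784]
[174.7 120.8] [165 120  18   4  40] [ 0.9455 -0.2883]
[172.4154 127.1846] [166 123  12  10  65] [ 0.9315 -0.2468]
[167.9736 154.5373] [150 132  43  51 644] [ 0.8637 -0.0969]
[208.4737 160.5474] [199 155  20  12 190] [ 0.732  -0.1131]
[210.9737 185.4474] [204 181  15  10 114] [ 0.6752 -0.0073]
[248.4571 198.4571] [245 192   7  13  35] [0.557  0.0069]
[201.9737 203.5789] [197 200  11   8  76] [0.6663 0.0697]
[233.0473 269.9649] [ 199  247   69   45 2222] [0.5078 0.2412]
[296.2532 260.9156] [278 246  37  29 237] [0.3817 0.1681]
```

View pics/c.png

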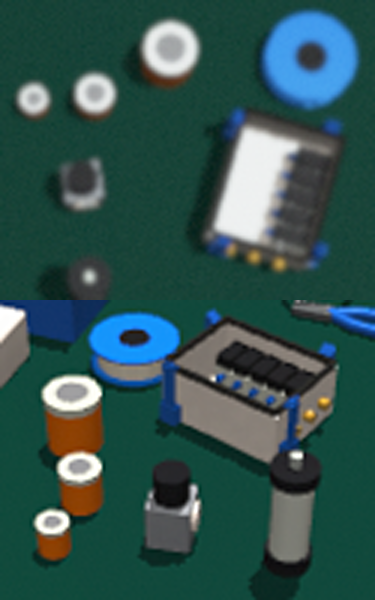

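The middle canister at top (256,136) and side (211,190) spans 13 px, about 41 mm. The large one (281,121) comes to about 56 mm and the small one (236,138) to about 31 mm. So the middle one at about (0.677,-0.010) is the one meant, in line with the regulator and air cylinder, and the crop confirms it. Next come the box and lid poses.

Run:
```python
from h import *
# lid
top=[plane("top",*p,.02)[:2] for p in([183,205],[170.8,173.5],[204.64,196.09],[192.2,165])]
side=[plane("side",*p,.02)[:2] for p in([258,280.5],[208.08,281.6],[256.2,253.8],[209.9,254.97])]
# lid +x toward far; +y left. order: corner1(-x,+y), corner3(+x,+y), corner0(-x,-y), corner2(+x,-y)
L=np.array([[-56,38],[56,38],[-56,-38],[56,-38]])/1e3
for s in(top,side): print("lid",*fit2(L,s))
H=np.array([[-56,-63],[-78,38],[78,-38],[56,63]])/1e3
t=[plane("top",*p,.072)[:2] for p in([330.97,189.03],[297.24,186.76],[335.29,146.93],[302.5,145.4])]
th,c,r=fit2(H,t); print("box hooks",th,c,r)
im=cv2.imread("pics/top0.png"); hsv=cv2.cvtColor(im,cv2.COLOR_BGR2HSV)
R=np.array([[np.cos(th),-np.sin(th)],[np.sin(th),np.cos(th)]])
for n,(x0,y0,x1,y1) in(("top",(285,130,350,205)),("side",(230,115,310,200))):
    im=cv2.imread(f"pics/{n}0.png")[y0:y1,x0:x1]; k=7
    b=cv2.resize(im,None,fx=k,fy=k,interpolation=cv2.INTER_CUBIC)
    for hx,hy,col in((72,57,(0,0,255)),(67,52,(0,255,255))):
        q=[proj(n,np.r_[R@np.array([a*hx,e*hy])/1e3+c,.067]) for a,e in((1,1),(1,-1),(-1,-1),(-1,1))]
        q=((np.array(q)-[x0,y0]+.5)*k).astype(int); cv2.polylines(b,[q],True,col,1)
    cv2.imwrite(f"pics/ov_{n}.png",b); 
a,b=[cv2.imread(f"pics/ov_{n}.png") for n in("top","side")]
h=600
cv2.imwrite("pics/ov.png",np.hstack([cv2.resize(x,(390,525)) if x.shape[1]<500 else cv2.resize(x,(410,525)) for x in(a,b)])[:, :800])
```

```text
lid 0.3814360153304373 [0.5191 0.2167] [[-0.0003 -0.    ]
 [ 0.0003 -0.0001]
 [ 0.0001  0.    ]
 [-0.0001  0.0002]]
lid 0.3819854381443709 [0.5179 0.2171] [[-0.0001  0.0002]
 [ 0.0001 -0.0003]
 [ 0.0005  0.    ]
 [-0.0005  0.0001]]
box hooks -0.30842665273626474 [ 0.5668 -0.2015] [[ 0.0009 -0.0009]
 [-0.0006  0.0031]
 [ 0.0018 -0.0024]
 [-0.0021  0.0001]]
```

View pics/ov.png

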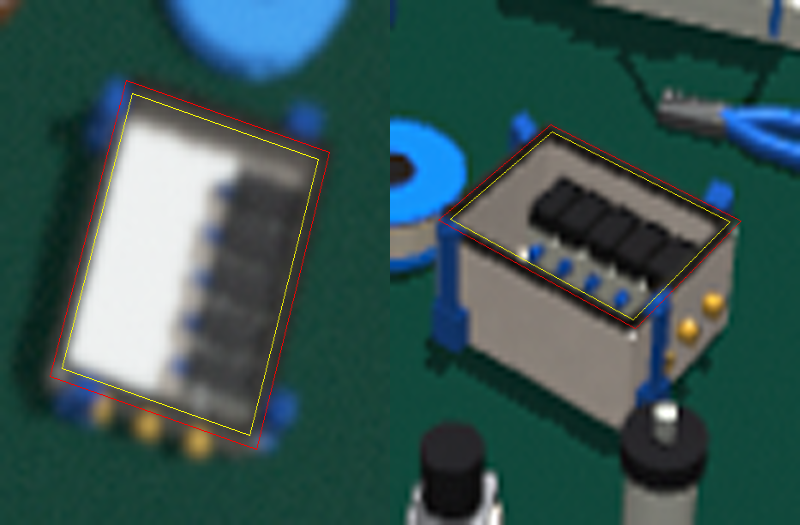

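The overlay fits to within 2–3 mm. I refine it with averaged edge profiles.

Run:
```python
from h import *
th,c=-0.3084,np.array([.5668,-.2015])
R=np.array([[np.cos(th),-np.sin(th)],[np.sin(th),np.cos(th)]])
E={"+x":((72,0),(1,0),(0,1),(-20,45)),"-x":((-72,0),(-1,0),(0,1),(-50,25)),"+y":((0,57),(0,1),(1,0),(-60,45)),"-y":((0,-57),(0,-1),(1,0),(-45,60))}
ds=np.arange(-14,13,1.)
print("d   ",ds.astype(int))
for n in("top","side"):
  im=cv2.imread(f"pics/{n}0.png").astype(np.float32)
  for e,(o,nv,tv,(a,b)) in E.items():
   for half,(s0,s1) in(("lo",(a,(a+b)/2)),("hi",((a+b)/2,b))):
    out=[]
    for d in ds:
      q=np.array([proj(n,np.r_[R@((np.array(o)+np.array(nv)*d+np.array(tv)*s)/1e3)+c,.067]) for s in np.linspace(s0,s1,25)],np.float32)
      v=cv2.remap(im,q[None,:,0],q[None,:,1],cv2.INTER_LINEAR)[0].mean(0); out.append(v)
    out=np.array(out); print(n,e,half,"R",out[:,2].astype(int)); 
    if n=="top": print("        ","G",out[:,1].astype(int))
# stereo hooks 0, 2
for nm,p,q in(("h0",(330.97,189.03),(293.96,146.35)),("h2",(335.29,146.93),(255.15,135.69))):
    o1,d1=ray("top",*p);o2,d2=ray("side",*q)
    t=np.linalg.lstsq(np.c_[d1,-d2],o2-o1,rcond=None)[0];x,y=o1+d1*t[0],o2+d2*t[1];print(nm,(x+y)/2,np.linalg.norm(x-y), R.T@(((x+y)/2)[:2]-c))
```

```text
d    [-14 -13 -12 -11 -10  -9  -8  -7  -6  -5  -4  -3  -2  -1   0   1   2   3
   4   5   6   7   8   9  10  11  12]
top +x lo R [126 115 106  99  93  88  84  81  77  74  70  66  61  55  50  46  42  39
  36  33  30  28  26  26  25  24  23]
         G [122 112 103  96  90  85  81  78  75  72  68  64  60  56  52  51  50  51
  53  55  57  59  61  63  64  65  65]
top +x hi R [127 115 105  98  91  87  83  80  77  73  69  65  60  55  50  45  41  38
  34  32  31  29  28  27  25  24  24]
         G [124 112 102  95  89  84  81  78  74  71  67  63  59  55  52  50  50  50
  52  54  57  59  62  63  64  65  66]
top -x lo R [105 105 102  99  94  88  83  78  74  73  75  78  82  88  93  97 100 101
 100  97  93  87  80  72  64  57  49]
         G [106 105 102  98  93  88  82  77  73  71  72  74  77  81  86  89  91  93
  93  92  89  86  83  79  76  72  70]
top -x hi R [199 193 186 175 161 145 129 113 100  89  83  82  84  89  94  98 102 105
 106 105 103  99  93  85  77  68  59]
         G [199 194 186 176 162 146 129 114  99  88  81  78  79  81  85  88  91  93
  94  94  93  90  86  81  77  72  68]Traceback (most recent call last):
  File "<stdin>", line 13, in <module>
  File "h.py", line 10, in proj
    m=camera_model(n);K=np.array(m["camera_matrix"]);P=np.array(m["pose"])
ValueError: time passes only in moves, steps and waits
```

```bash
sed -i 's/^from plant import \*/import functools\nimport plant\nfrom plant import *\ncamera_model=functools.lru_cache(None)(plant.camera_model)/' h.py
cat > prof.py <<'E'
from h import *
def prof(n,im,th,c,e,z=.067,ds=np.arange(-14,13,1.)):
    R=np.array([[np.cos(th),-np.sin(th)],[np.sin(th),np.cos(th)]])
    E={"+x":((72,0),(1,0),(0,1),(-20,45)),"-x":((-72,0),(-1,0),(0,1),(-50,25)),"+y":((0,57),(0,1),(1,0),(-60,45)),"-y":((0,-57),(0,-1),(1,0),(-45,60))}
    o,nv,tv,(a,b)=E[e]; r=[]
    for s0,s1 in((a,(a+b)/2),((a+b)/2,b)):
        out=[]
        for d in ds:
            q=np.array([proj(n,np.r_[R@((np.array(o)+np.array(nv)*d+np.array(tv)*s)/1e3)+c,z]) for s in np.linspace(s0,s1,25)],np.float32)
            out.append(cv2.remap(im,q[None,:,0],q[None,:,1],cv2.INTER_LINEAR)[0].mean(0))
        r.append(np.array(out))
    return r
E
python3 - <<'E'
from prof import *
np.set_printoptions(linewidth=200)
th,c=-0.3084,np.array([.5668,-.2015])
for n in("top","side"):
  im=cv2.imread(f"pics/{n}0.png").astype(np.float32)
  for e in("+x","-x","+y","-y"):
    if n=="top" and e[1]=="x": continue
    for o in prof(n,im,th,c,e): print(n,e,"R",o[:,2].astype(int),"\n       G",o[:,1].astype(int))
for nm,p,q in(("h0",(330.97,189.03),(293.96,146.35)),("h2",(335.29,146.93),(255.15,135.69))):
    o1,d1=ray("top",*p);o2,d2=ray("side",*q)
    t=np.linalg.lstsq(np.c_[d1,-d2],o2-o1,rcond=None)[0];x,y=o1+d1*t[0],o2+d2*t[1];print(nm,(x+y)/2,np.linalg.norm(x-y))
E
```

```text
top +y R [234 232 229 225 217 206 190 172 151 131 111  94  79  68  59  51  44  39  33  28  23  18  14  12  11  10  10] 
       G [237 235 232 228 220 209 194 175 154 133 113  96  82  71  63  57  53  49  46  44  41  40  38  37  37  37  37]
top +y R [236 234 231 227 220 209 194 176 156 135 115  97  82  69  59  51  45  39  34  29  24  20  17  16  15  14  12] 
       G [238 237 234 230 223 212 197 179 159 138 118 100  85  73  65  59  54  51  49  46  44  42  40  40  39  39  38]
top -y R [59 57 55 54 54 54 55 56 56 55 53 51 48 45 41 38 35 32 30 29 28 27 26 26 26 25 25] 
       G [60 58 56 55 54 54 55 55 56 55 54 53 52 52 52 54 56 58 61 63 65 67 68 68 69 69 69]
top -y R [66 64 62 60 59 59 59 58 58 56 54 50 47 44 40 37 34 31 29 27 26 25 25 25 25 25 24] 
       G [65 63 61 59 58 58 58 58 57 56 54 52 51 51 52 53 55 58 60 62 64 65 67 67 68 68 68]
side +x R [126 125 122 116 107  95  82  68  55  44  37  34  34  36  38  39  38  36  32  28  24  21  18  17  16  15  15] 
       G [118 117 115 109 101  90  77  64  52  41  34  31  32  35  40  45  51  56  61  65  68  70  71  72  72  72  72]
side +x R [1
[... 987 characters left out ...]
103  94  81  68  56  45  36  30  28  29  35  45  57  71  86 100 113 123 130 133] 
       G [112 113 115 116 115 114 110 102  92  80  66  54  44  35  30  27  28  34  42  54  67  80  94 106 115 122 125]
side -y R [101  88  75  63  51  42  35  31  30  31  33  36  37  36  35  33  30  27  24  22  20  19  18  17  17  17  17] 
       G [94 82 70 59 48 39 33 29 28 30 33 38 44 49 55 60 64 67 70 71 73 74 74 75 75 75 75]
side -y R [95 82 70 58 48 40 34 31 31 32 34 35 36 35 33 31 28 25 23 21 19 17 16 16 15 15 15] 
       G [89 77 65 54 45 37 31 28 28 31 35 40 46 51 56 61 64 67 69 71 72 72 73 73 73 72 72]
h0 [ 0.4964 -0.2456  0.0706] 0.001981836132613907
h2 [ 0.6327 -0.2646  0.0677] 0.0008650414397063118
```

Edge profiles in both views and hook stereo agree on the box: centre about (0.5696,-0.2037), yaw about -0.304. Lid: (0.5187,0.2168), yaw 0.382. I write a planner helper that prints tool-frame moves.

```bash
cat > go.py <<'E'
import sys
from h import *
from scipy.spatial.transform import Rotation as Ro
# usage: go.py x y z jawyaw ; prints turn about tool y (first), then tool shifts after the turn
s=get_state(); R=Ro.from_quat(s["tcp_rot"]); M=R.as_matrix(); p=np.array(s["eef_pos"])
x,y,z,a=map(float,sys.argv[1:5])
yz=np.arctan2(M[1,2],M[0,2]); da=(a-yz+np.pi/2)%np.pi-np.pi/2
# tool y is down: yaw +da about world z = -da about tool y ; full levelled target orientation
h=np.array([np.cos(yz+da),np.sin(yz+da),0]); T=np.c_[np.cross([0,0,-1],h),[0,0,-1],h]
rv=(R.inv()*Ro.from_matrix(T)).as_rotvec()
d=np.array([x,y,z])-p
print("t",s["time"],"pos",p,"jawyaw",yz,"tilt",M[2,[0,2]],"q6",s["qpos"][5],"F",np.array(s["contact_force"]),"op",s["opening"])
print("turn",rv,"rows>=",abs(rv).max()/.18,"shift after turn",T.T@d,"| xy only",T.T@(d*[1,1,0]),"| before turn",M.T@d)
E
python3 go.py .677 -.009 .15 -.304; python3 -c "
from h import *
print(plane('top',254,198,.126), plane('top',252,163,.08))"
```

```text
t 0.1 pos [0.1574 0.6558 0.249 ] jawyaw 1.335022499861455 tilt [-0.0003 -0.0022] q6 -0.15003008209546864 F [ 0.3149 -1.0804 -0.4428] op 0.9948909438863797
turn [ 0.0015 -1.5026 -0.0019] rows>= 8.347610313283166 shift after turn [-0.4788  0.099  -0.6947] | xy only [-0.4788  0.     -0.6947] | before turn [ 0.6605  0.1    -0.5248]
[ 0.4636 -0.0008  0.126 ] [0.5795 0.0044 0.08  ]
```

```bash
python3 - <<'E'
t=open('go.py').read()
t=t.replace("da=(a-yz+np.pi/2)%np.pi-np.pi/2","da=(a-yz+np.pi)%(2*np.pi)-np.pi  # exact yaw asked, short way")
open('go.py','w').write(t)
E
python3 go.py .677 -.009 .15 -.304
```

```text
t 0.1 pos [0.1574 0.6558 0.249 ] jawyaw 1.335022499861455 tilt [-0.0003 -0.0022] q6 -0.15003008209546864 F [ 0.3149 -1.0804 -0.4428] op 0.9948909438863797
turn [0.0019 1.639  0.0015] rows>= 9.105674453054503 shift after turn [0.4788 0.099  0.6947] | xy only [0.4788 0.     0.6947] | before turn [ 0.6605  0.1    -0.5248]
```

Request:
{"fn": "carry_out", "kwargs": {"moves": [[0,0.182,0,0,0,0,-1],[0,0.182,0,0,0,0,-1],[0,0.182,0,0,0,0,-1],[0,0.182,0,0,0,0,-1],[0,0.182,0,0,0,0,-1],[0,0.182,0,0,0,0,-1],[0,0.182,0,0,0,0,-1],[0,0.182,0,0,0,0,-1],[0,0.182,0,0,0,0,-1],[0,0,0,0,0,0,-1]]}}

```text
time: 1.35
eef_pos: [0.1575, 0.656, 0.2496]
tcp_rot: [0.42, -0.569, 0.57, -0.419]
contact_force: [-0.2, -0.3, 0.7]
opening: 1.002
```

```bash
python3 go.py .677 -.009 .15 -.304
```

```text
t 1.35 pos [0.1575 0.656  0.2496] jawyaw -0.30088400752884614 tilt [ 0.0012 -0.0001] q6 1.4858773257715654 F [-0.2188 -0.3379  0.6539] op 1.0022350909749334
turn [0.0001 0.0031 0.0012] rows>= 0.017311478453426957 shift after turn [0.479  0.0996 0.6947] | xy only [0.479  0.     0.6947] | before turn [0.4811 0.1001 0.6932]
```

Request:
{"fn": "carry_out", "kwargs": {"moves": [[0,0,0,0.024,0,0.0347,-1],[0,0,0,0.024,0,0.0347,-1],[0,0,0,0.024,0,0.0347,-1],[0,0,0,0.024,0,0.0347,-1],[0,0,0,0.024,0,0.0347,-1],[0,0,0,0.024,0,0.0347,-1],[0,0,0,0.024,0,0.0347,-1],[0,0,0,0.024,0,0.0347,-1],[0,0,0,0.024,0,0.0347,-1],[0,0,0,0.024,0,0.0347,-1]]}}

```text
time: 2.6
eef_pos: [0.4178, 0.3225, 0.2502]
tcp_rot: [0.42, -0.569, 0.569, -0.42]
contact_force: [-0.1, 0.4, -0.0]
opening: 1.001
```

Request:
{"fn": "carry_out", "kwargs": {"moves": [[0,0,0,0.024,0,0.0347,-1],[0,0,0,0.024,0,0.0347,-1],[0,0,0,0.024,0,0.0347,-1],[0,0,0,0.024,0,0.0347,-1],[0,0,0,0.024,0,0.0347,-1],[0,0,0,0.024,0,0.0347,-1],[0,0,0,0.024,0,0.0347,-1],[0,0,0,0.024,0,0.0347,-1],[0,0,0,0.024,0,0.0347,-1],[0,0,0,0.024,0,0.0347,-1]]}}

```text
time: 3.85
eef_pos: [0.6774, -0.01, 0.25]
tcp_rot: [-0.42, 0.569, -0.569, 0.42]
contact_force: [1.3, 1.0, 0.5]
opening: 0.999
```

Request:
{"fn": "carry_out", "kwargs": {"moves": [[0,0,0,0,0.03,0,-1],[0,0,0,0,0.03,0,-1],[0,0,0,0,0.03,0,-1],[0,0,0,0,0,0,-1]]}}

```text
time: 4.35
eef_pos: [0.6746, -0.0086, 0.1564]
tcp_rot: [-0.421, 0.571, -0.567, 0.418]
contact_force: [0.2, 0.1, -0.3]
opening: 1.001
```

```bash
python3 go.py .677 -.009 .030 -.304
python3 - <<'E'
from h import *
a=read_camera("top")[90:190,190:310]; b=read_camera("side")[110:230,160:300]
f=lambda x:cv2.resize(x,(400,int(400*x.shape[0]/x.shape[1])),interpolation=cv2.INTER_CUBIC)[:330]
cv2.imwrite("pics/d.png",np.hstack([f(a),f(b)]))
E
```

```text
t 4.35 pos [ 0.6746 -0.0086  0.1564] jawyaw -0.3006076846057484 tilt [ 0.0011 -0.0075] q6 0.13774561873876617 F [ 0.1615  0.1313 -0.3129] op 1.001049107385504
turn [0.0075 0.0034 0.0011] rows>= 0.04185826781345334 shift after turn [-0.0003  0.1264  0.0024] | xy only [-0.0003  0.      0.0024] | before turn [-0.0005  0.1264  0.0034]
```

View pics/d.png

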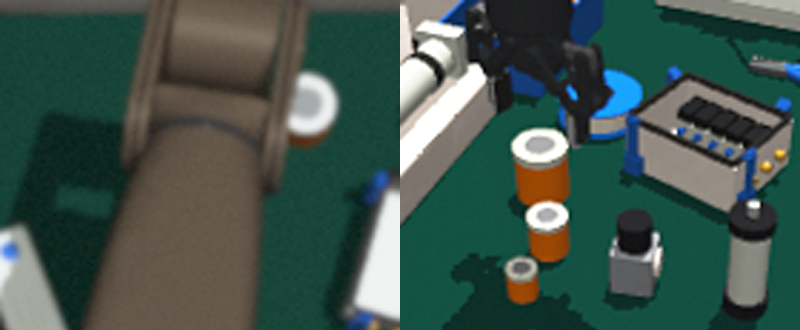

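The open fingers are above the row with clear room on both sides. Occlusion aside, the canister at side crop (548,215) is unmoved. I descend.

Request:
{"fn": "carry_out", "kwargs": {"moves": [[0,0,0,0,0.03,0,-1],[0,0,0,0,0.03,0,-1],[0,0,0,0,0,0,-1]]}}

```text
time: 4.82
eef_pos: [0.6759, -0.0087, 0.0994]
tcp_rot: [-0.42, 0.57, -0.569, 0.418]
contact_force: [-0.1, 0.6, -0.5]
opening: 1.004
```

```bash
python3 go.py .677 -.009 .030 -.304
python3 - <<'E'
from h import *
b=read_camera("side")[110:230,160:300]
cv2.imwrite("pics/e.png",cv2.resize(b,None,fx=4,fy=4,interpolation=cv2.INTER_CUBIC))
E
```

```text
t 4.825 pos [ 0.6759 -0.0087  0.0994] jawyaw -0.3020803285459979 tilt [ 0.0004 -0.0029] q6 0.1394233843721532 F [-0.1359  0.5753 -0.5369] op 1.0037942898402596
turn [0.0029 0.0019 0.0005] rows>= 0.016036834258727328 shift after turn [-0.      0.0694  0.0011] | xy only [-0.      0.      0.0011] | before turn [-0.0001  0.0694  0.0013]
```

View pics/e.png

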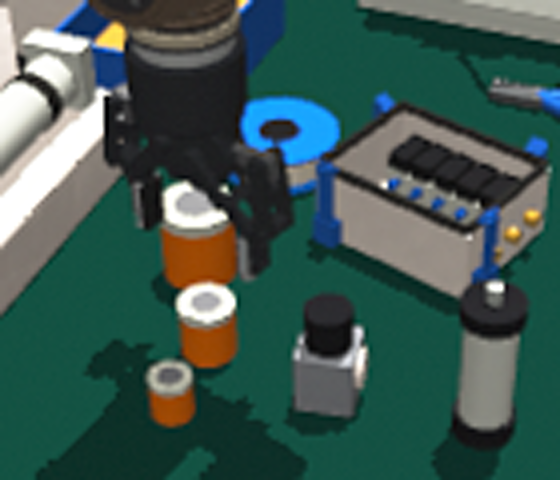

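The fingers straddle the line above the middle canister at crop (207,320). I descend and grip with 25 N.

Request:
{"fn": "carry_out", "kwargs": {"moves": [[0,0,0,0,0.023,0,-1],[0,0,0,0,0.023,0,-1],[0,0,0,0,0.023,0,-1],[0,0,0,0,0,0,-1],[0,0,0,0,0,0,-0.3],[0,0,0,0,0,0,0.1],[0,0,0,0,0,0,0.4],[0,0,0,0,0,0,1],[0,0,0,0,0,0,1],[0,0,0,0,0,0,1]], "squeeze": 25}}

```text
time: 6.12
eef_pos: [0.6777, -0.009, 0.0327]
tcp_rot: [0.418, -0.569, 0.57, -0.419]
contact_force: [0.6, -0.5, 5.5]
opening: 0.461
```

```bash
python3 go.py .5756 -.1846 .150 -.304
```

```text
t 6.125 pos [ 0.6777 -0.009   0.0327] jawyaw -0.30290392850807174 tilt [-0.0003  0.0021] q6 0.140194166260814 F [ 0.5718 -0.5323  5.5154] op 0.4605073455286455
turn [-0.0021  0.0011 -0.0003] rows>= 0.011573555221195832 shift after turn [ 0.1981 -0.1173 -0.0449] | xy only [ 0.1981  0.     -0.0449] | before turn [ 0.198  -0.1175 -0.0448]
```

Request:
{"fn": "carry_out", "kwargs": {"moves": [[0,0,0,0,-0.02,0,1],[0,0,0,0,-0.05,0,1],[0,0,0,0,-0.05,0,1],[0,0,0,0.033,0,-0.0075,1],[0,0,0,0.033,0,-0.0075,1],[0,0,0,0.033,0,-0.0075,1],[0,0,0,0.033,0,-0.0075,1],[0,0,0,0.033,0,-0.0075,1],[0,0,0,0.033,0,-0.0075,1],[0,0,0,0,0,0,1]]}}

```text
time: 7.38
eef_pos: [0.5735, -0.1859, 0.1515]
tcp_rot: [-0.418, 0.571, -0.57, 0.418]
contact_force: [0.0, 0.5, -1.5]
opening: 0.458
```

```bash
python3 go.py .5756 -.1846 .040 -.304
python3 - <<'E'
from h import *
b=read_camera("side")[90:230,180:330]
cv2.imwrite("pics/f.png",cv2.resize(b,None,fx=4,fy=4,interpolation=cv2.INTER_CUBIC))
E
```

```text
t 7.375 pos [ 0.5735 -0.1859  0.1515] jawyaw -0.3061522114507641 tilt [ 0.0001 -0.0007] q6 -0.17532069983309778 F [ 0.0174  0.4692 -1.5052] op 0.4576772603034672
turn [ 0.0007 -0.0022  0.0001] rows>= 0.011956612194789003 shift after turn [-0.0019  0.1115  0.0016] | xy only [-0.0019  0.      0.0016] | before turn [-0.0019  0.1115  0.0016]
```

View pics/f.png

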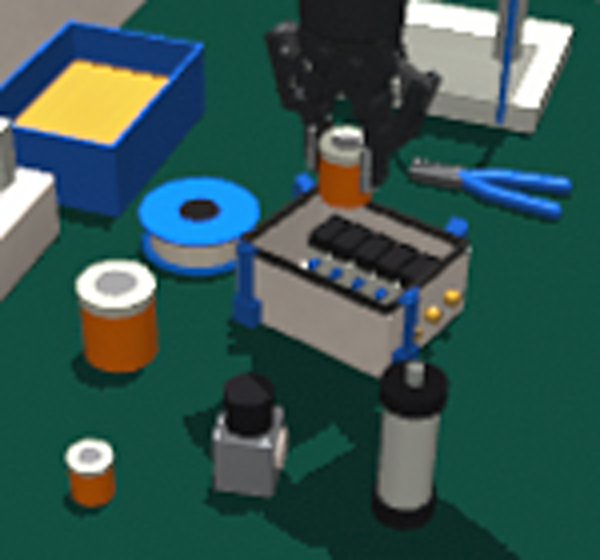

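The canister is held upright above the box, at crop (345,165). I lower it into the bay.

Request:
{"fn": "carry_out", "kwargs": {"moves": [[0,0,0,-0.002,0.03,0.0015,1],[0,0,0,0,0.03,0,1],[0,0,0,0,0.03,0,1],[0,0,0,0,0.018,0,1],[0,0,0,0,0,0,1]]}}

```text
time: 8.05
eef_pos: [0.5761, -0.1818, 0.0418]
tcp_rot: [-0.42, 0.571, -0.568, 0.419]
contact_force: [0.3, 0.5, -1.2]
opening: 0.459
```

```bash
python3 go.py .5756 -.1846 .038 -.304
```

```text
t 8.05 pos [ 0.5761 -0.1818  0.0418] jawyaw -0.3021999858444092 tilt [-0.0007 -0.0034] q6 -0.1715062808404632 F [ 0.2759  0.4898 -1.2342] op 0.45918433321666113
turn [ 0.0034  0.0018 -0.0007] rows>= 0.019000211200530706 shift after turn [0.0028 0.0038 0.0004] | xy only [0.0028 0.     0.0004] | before turn [0.0028 0.0038 0.0004]
```

Request:
{"fn": "carry_out", "kwargs": {"moves": [[0,0,0,0.002,0.002,0,1],[0,0,0,0,0.001,0,1],[0,0,0,0,0.001,0,1],[0,0,0,0,0,0,1]]}}

```text
time: 8.55
eef_pos: [0.5764, -0.185, 0.0397]
tcp_rot: [0.419, -0.57, 0.57, -0.419]
contact_force: [0.9, -0.3, -1.6]
opening: 0.461
```

```bash
python3 go.py .5756 -.1846 .038 -.304
```

```text
t 8.55 pos [ 0.5764 -0.185   0.0397] jawyaw -0.303085662215615 tilt [0.0001 0.0006] q6 -0.17502100942367493 F [ 0.868  -0.2943 -1.5797] op 0.4609466135656593
turn [-0.0006  0.0009  0.0001] rows>= 0.005079501922935597 shift after turn [-0.0002  0.0017 -0.0009] | xy only [-0.0002  0.     -0.0009] | before turn [-0.0002  0.0017 -0.0009]
```

Request:
{"fn": "carry_out", "kwargs": {"moves": [[0,0,0,0,0.001,0,1],[0,0,0,0,0.001,0,1],[0,0,0,0,0,0,1]]}}

```text
time: 8.93
eef_pos: [0.5763, -0.1849, 0.0377]
tcp_rot: [-0.419, 0.57, -0.57, 0.419]
contact_force: [-2.0, 0.3, 1.9]
opening: 0.459
```

```bash
python3 go.py .5756 -.1846 .038 -.304
```

```text
t 8.925 pos [ 0.5763 -0.1849  0.0377] jawyaw -0.3029310141032265 tilt [ 0.0001 -0.0001] q6 -0.17500125129817018 F [-1.9936  0.3183  1.8783] op 0.45901228244986225
turn [0.0001 0.0011 0.0001] rows>= 0.005938834365046603 shift after turn [-0.0001 -0.0003 -0.0008] | xy only [-0.0001  0.     -0.0008] | before turn [-0.0001 -0.0003 -0.0007]
```

Contact at z = 37.7 mm, as predicted. I open slowly and go up.

Request:
{"fn": "carry_out", "kwargs": {"moves": [[0,0,0,0,0,0,-0.1],[0,0,0,0,0,0,-0.3],[0,0,0,0,0,0,-0.5],[0,0,0,0,0,0,-0.5],[0,0,0,0,-0.02,0,-0.5],[0,0,0,0,-0.05,0,-0.5],[0,0,0,0,-0.05,0,-0.5],[0,0,0,0,-0.05,0,-0.5],[0,0,0,0,-0.05,0,-1],[0,0,0,0,0,0,-1]]}}

```text
time: 10.18
eef_pos: [0.5787, -0.1861, 0.2657]
tcp_rot: [0.417, -0.565, 0.574, -0.421]
contact_force: [0.0, 0.7, 0.1]
opening: 1.003
```

```bash
python3 go.py .5187 .2168 .25 1.9525;  python3 go.py .5187 .2168 .25 -1.189
```

```text
t 10.175 pos [ 0.5787 -0.1861  0.2657] jawyaw -0.30281911302531267 tilt [0.0024 0.0134] q6 -0.17499496167791972 F [0.0427 0.7319 0.0595] op 1.0025787120823488
turn [-0.0045 -2.2553  0.0164] rows>= 12.529404186675473 shift after turn [0.0944 0.0157 0.3962] | xy only [0.0944 0.     0.3962] | before turn [-0.3667  0.0124 -0.1776]
t 10.175 pos [ 0.5787 -0.1861  0.2657] jawyaw -0.30281911302531267 tilt [0.0024 0.0134] q6 -0.17499496167791972 F [0.0427 0.7319 0.0595] op 1.0025787120823488
turn [-0.0136  0.8862 -0.0037] rows>= 4.923060378802391 shift after turn [-0.0944  0.0157 -0.3962] | xy only [-0.0944  0.     -0.3962] | before turn [-0.3667  0.0124 -0.1776]
```

Request:
{"fn": "carry_out", "kwargs": {"moves": [[0,0.177,0,0,0,0,-1],[0,0.177,0,0,0,0,-1],[0,0.177,0,0,0,0,-1],[0,0.177,0,0,0,0,-1],[0,0.178,0,0,0,0,-1],[0,0,0,0,0,0,-1]]}}

```text
time: 10.92
eef_pos: [0.5758, -0.1847, 0.2571]
tcp_rot: [-0.135, 0.694, -0.694, 0.135]
contact_force: [0.8, 0.2, -0.7]
opening: 0.999
```

Request:
{"fn": "carry_out", "kwargs": {"moves": [[0,0,0,-0.0118,0,-0.0495,-1],[0,0,0,-0.0118,0,-0.0495,-1],[0,0,0,-0.0118,0,-0.0495,-1],[0,0,0,-0.0118,0,-0.0495,-1],[0,0,0,-0.0118,0,-0.0495,-1],[0,0,0,-0.0118,0,-0.0495,-1],[0,0,0,-0.0118,0,-0.0495,-1],[0,0,0,-0.0118,0,-0.0495,-1],[0,0,0,0,0,0,-1],[0,0,0,0,0,0,-1]]}}

```text
time: 12.18
eef_pos: [0.5161, 0.2175, 0.2572]
tcp_rot: [0.135, -0.694, 0.694, -0.135]
contact_force: [0.4, -0.7, -0.1]
opening: 0.999
```

```bash
python3 go.py .5187 .2168 .043 -1.189
python3 - <<'E'
from h import *
im=read_camera("top");cv2.imwrite("pics/top_g.png",im)
cv2.imwrite("pics/g.png",cv2.resize(im[130:215,265:385],None,fx=5,fy=5,interpolation=cv2.INTER_CUBIC))
m=cv2.inRange(cv2.cvtColor(im,cv2.COLOR_BGR2HSV),(0,0,120),(180,70,255))
for c,s in blobs(im,(3,130,50),(18,255,255),3,(285,130,345,205)): print("or",c,s,plane("top",*c,.04))
print("bay top proj",proj("top",[.5756,-.1846,.05]))
E
```

```text
t 12.175 pos [0.5161 0.2175 0.2572] jawyaw -1.186738583036801 tilt [0.0005 0.0005] q6 1.4048323521745767 F [ 0.3702 -0.683  -0.089 ] op 0.9987206486882944
turn [-0.0005  0.0023  0.0005] rows>= 0.012562823526900852 shift after turn [-0.0021  0.2142  0.0016] | xy only [-0.0021  0.      0.0016] | before turn [-0.0022  0.2142  0.0015]
bay top proj [310.2054 165.3955]
```

View pics/g.png

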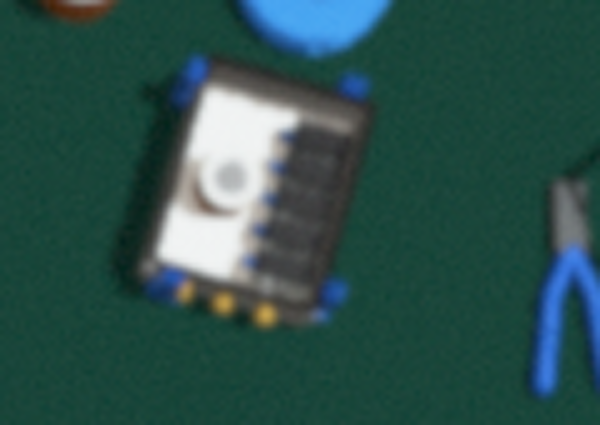

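The canister stands upright in the bay, its cap at crop (231,179), which is top pixel (311,166) against a target of (310,165). Now I go down to the lid's grip.

Request:
{"fn": "carry_out", "kwargs": {"moves": [[0,0,0,-0.002,0.05,0.0015,-1],[0,0,0,0,0.05,0,-1],[0,0,0,0,0.04,0,-0.6],[0,0,0,0,0.03,0,-0.6],[0,0,0,0,0.02,0,-0.6],[0,0,0,0,0.01,0,-0.6],[0,0,0,0,0,0,-0.6],[0,0,0,0,0,0,-0.6]]}}

```text
time: 13.22
eef_pos: [0.5198, 0.2173, 0.0587]
tcp_rot: [-0.133, 0.694, -0.694, 0.135]
contact_force: [-0.6, 0.9, -0.4]
opening: 0.802
```

```bash
python3 go.py .5187 .2168 .045 -1.189
```

```text
t 13.225 pos [0.5198 0.2173 0.0587] jawyaw -1.1889826684367037 tilt [-0.0025  0.0004] q6 1.4048753239085912 F [-0.6353  0.924  -0.3776] op 0.8021290675684003
turn [-0.0004  0.     -0.0025] rows>= 0.014103557296336668 shift after turn [0.0012 0.0137 0.    ] | xy only [0.0012 0.     0.    ] | before turn [0.0012 0.0137 0.    ]
```

Request:
{"fn": "carry_out", "kwargs": {"moves": [[0,0,0,0.001,0.006,0,-0.6],[0,0,0,0,0.005,0,-0.6],[0,0,0,0,0.003,0,-0.4],[0,0,0,0,0,0,0],[0,0,0,0,0,0,0.3],[0,0,0,0,0,0,0.5],[0,0,0,0,0,0,0.6],[0,0,0,0,0,0,1],[0,0,0,0,0,0,1],[0,0,0,0,0,0,1]], "squeeze": 50}}

```text
time: 14.48
eef_pos: [0.5179, 0.2168, 0.0436]
tcp_rot: [0.134, -0.694, 0.694, -0.134]
contact_force: [-0.2, -0.3, 1.7]
opening: 0.18
```

```bash
python3 go.py .5187 .2168 .25 -1.189
```

```text
t 14.475 pos [0.5179 0.2168 0.0436] jawyaw -1.1890511671993336 tilt [-0.0003  0.0001] q6 1.4047546359248166 F [-0.1926 -0.3017  1.6763] op 0.17984510831173559
turn [-0.0001 -0.0001 -0.0003] rows>= 0.001416198628678012 shift after turn [-0.0008 -0.2064  0.0003] | xy only [-0.0008  0.      0.0003] | before turn [-0.0008 -0.2064  0.0003]
```

Grip bar held (15 mm). I lift and turn the lid to the box's yaw.

Request:
{"fn": "carry_out", "kwargs": {"moves": [[0,0,0,0,-0.01,0,1],[0,0,0,0,-0.03,0,1],[0,0,0,0,-0.05,0,1],[0,0,0,0,-0.05,0,1],[0,0,0,0,-0.04,0,1],[0,0.1715,0,0,0,0,1],[0,0.1715,0,0,0,0,1],[0,0.1715,0,0,0,0,1],[0,0.1715,0,0,0,0,1],[0,0,0,0,0,0,1]]}}

```text
time: 15.72
eef_pos: [0.5171, 0.2166, 0.2226]
tcp_rot: [-0.106, -0.699, 0.699, 0.107]
contact_force: [-0.1, 0.1, -3.4]
opening: 0.173
```

```bash
python3 go.py .5696 -.2037 .22 -1.8748
```

```text
t 15.725 pos [0.5171 0.2166 0.2226] jawyaw -1.8729591273871706 tilt [0.0014 0.0008] q6 2.088707971309805 F [-0.0806  0.1069 -3.4249] op 0.17336582859143876
turn [-0.0008  0.0018  0.0014] rows>= 0.010223939511137772 shift after turn [-0.1759  0.0026  0.3853] | xy only [-0.1759  0.      0.3853] | before turn [-0.1752  0.0027  0.3856]
```

Request:
{"fn": "carry_out", "kwargs": {"moves": [[0,0,0,-0.01,0,0.022,1],[0,0,0,-0.02,0,0.0438,1],[0,0,0,-0.02,0,0.0438,1],[0,0,0,-0.02,0,0.0438,1],[0,0,0,-0.02,0,0.0438,1],[0,0,0,-0.02,0,0.0438,1],[0,0,0,-0.02,0,0.0438,1],[0,0,0,-0.02,0,0.0438,1],[0,0,0,-0.02,0,0.0438,1],[0,0,0,-0.006,0,0.0127,1]]}}

```text
time: 16.98
eef_pos: [0.5701, -0.206, 0.2229]
tcp_rot: [-0.107, -0.699, 0.699, 0.107]
contact_force: [-0.4, -0.1, -3.1]
opening: 0.173
```

Request:
{"fn": "carry_out", "kwargs": {"moves": [[0,0,0,0,0.04,0,1],[0,0,0,0,0.03,0,1],[0,0,0,0,0,0,1],[0,0,0,0,0,0,1]]}}

```text
time: 17.48
eef_pos: [0.571, -0.2032, 0.1546]
tcp_rot: [-0.107, -0.699, 0.699, 0.106]
contact_force: [-0.5, -0.7, -2.9]
opening: 0.18
```

```bash
python3 go.py .5696 -.2037 .12 -1.8748
python3 - <<'E'
from h import *
t=read_camera("top");s=read_camera("side");cv2.imwrite("pics/top_l.png",t);cv2.imwrite("pics/side_l.png",s)
z=get_state()["eef_pos"][2]-.0276+.004
for n,im,roi in(("top",t,(280,120,350,215)),("side",s,(210,80,330,200))):
    print(n)
    for c,st in blobs(im,(100,110,50),(125,255,255),4,roi): print(c,st,plane(n,*c,z)[:2])
a=t[110:220,260:370];b=s[70:200,200:330]
cv2.imwrite("pics/l.png",np.hstack([cv2.resize(x,(400,400),interpolation=cv2.INTER_CUBIC) for x in(a,b)]))
E
```

```text
t 17.475 pos [ 0.571  -0.2032  0.1546] jawyaw -1.8734960827201237 tilt [-0.0016  0.0002] q6 1.3641974586128298 F [-0.4599 -0.6577 -2.9363] op 0.1802746287197401
turn [-0.0002  0.0013 -0.0016] rows>= 0.009087627245036024 shift after turn [0.0012 0.0346 0.0009] | xy only [0.0012 0.     0.0009] | before turn [0.0013 0.0346 0.0009]
top
[316.084  125.1345] [311 120  14  14 119] [ 0.6873 -0.1944]
[338.5567 123.6186] [331 120  14  10  97] [ 0.6916 -0.2641]
[301.0606 146.9697] [299 142   5  10  33] [ 0.6188 -0.1464]
side
[306.8082  99.1644] [304  80   6  41  73] [ 0.5114 -0.4521]
[219.3411 115.7446] [210  97  21  46 560] [ 0.7456 -0.2374]
[245.2143 130.8571] [243 130   6   3  14] [ 0.6373 -0.1822]
[290.5    132.7143] [288 132   6   3  14] [ 0.5075 -0.2212]
[309.8692 137.1636] [296 132  27  13 214] [ 0.4478 -0.218 ]
[230.9719 147.5018] [214 134  31  38 570] [ 0.6437 -0.0852]
[276.5263 143.7368] [274 142   6   4  19] [ 0.5296 -0.1494]
[293.8889 146.4074] [291 144   6   6  27] [ 0.4796 -0.1541]
[281.5753 171.2603] [278 161   7  20  73] [ 0.4804 -0.0312]
[274.7143 163.    ] [274 162   3   3   7] [ 0.5075 -0.0592]
```

View pics/l.png

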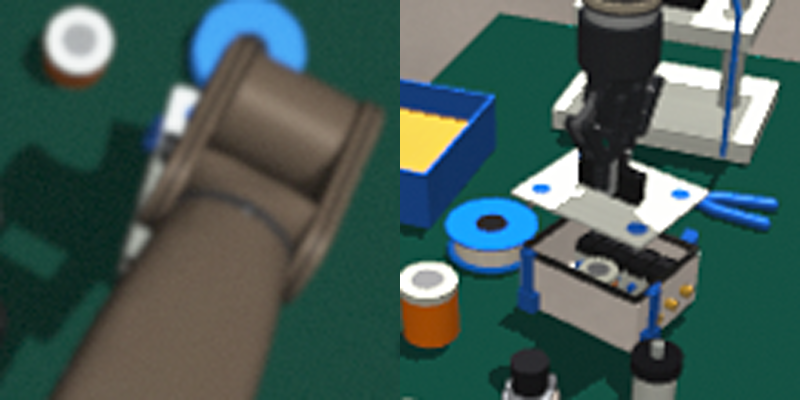

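Side view: the lid's spots at (245,131), (277,144) and (291,133) give a lid pose within about 1 mm of the TCP. The box lies square below it with the canister inside. I lower it to just above the hooks.

```bash
python3 go.py .569 -.2046 .115 -1.8748
```

```text
t 17.575 pos [ 0.5716 -0.2037  0.1557] jawyaw -1.8740149150727536 tilt [-0.0038  0.0007] q6 1.3645316542941275 F [ 1.1717 -0.2908 -3.2819] op 0.17611757128808792
turn [-0.0007  0.0008 -0.0038] rows>= 0.02125331892883704 shift after turn [0.0022 0.0407 0.0016] | xy only [0.0022 0.     0.0016] | before turn [0.0023 0.0407 0.0016]
```

Request:
{"fn": "carry_out", "kwargs": {"moves": [[0,0,0,0.001,0.02,0.001,1],[0,0,0,0.001,0.015,0.0005,1],[0,0,0,0,0.005,0,1],[0,0,0,0,0,0,1],[0,0,0,0,0,0,1]]}}

```text
time: 18.2
eef_pos: [0.5684, -0.2045, 0.1138]
tcp_rot: [-0.107, -0.699, 0.699, 0.107]
contact_force: [-0.0, -0.3, -4.5]
opening: 0.178
```

```bash
python3 go.py .569 -.2046 .0986 -1.8748
python3 - <<'E'
from h import *
s=read_camera("side");cv2.imwrite("pics/side_m.png",s)
st=get_state();z=st["eef_pos"][2]-.0276+.004
for c,q in blobs(s,(100,110,50),(125,255,255),4,(225,110,320,190)): print(c,q,plane("side",*c,z)[:2])
cv2.imwrite("pics/m.png",cv2.resize(s[100:190,215:320],None,fx=6,fy=6,interpolation=cv2.INTER_CUBIC))
E
```

```text
t 18.2 pos [ 0.5684 -0.2045  0.1138] jawyaw -1.8749937179124663 tilt [-0.001   0.0002] q6 1.3618365651616815 F [-0.0082 -0.2958 -4.5312] op 0.1777702824986367
turn [-0.0002 -0.0002 -0.001 ] rows>= 0.005487299488486445 shift after turn [-0.0006  0.0152 -0.    ] | xy only [-0.0006  0.     -0.    ] | before turn [-0.0006  0.0152 -0.0001]
[227.1972 115.6056] [225 110   6  15  71] [ 0.7528 -0.3159]
[304.8824 115.2941] [304 110   3  11  17] [ 0.5047 -0.4151]
[307.8636 136.8318] [294 132  26  13 220] [ 0.464  -0.2841]
[235.0271 149.1165] [225 134  20  38 369] [ 0.6533 -0.1384]
[246.25   142.5833] [244 142   6   3  12] [ 0.6343 -0.1835]
[290.6923 144.2308] [288 143   6   3  13] [ 0.504  -0.2238]
[276.5263 155.7368] [274 154   6   4  19] [ 0.5272 -0.1501]
[281.5833 171.3889] [278 161   7  20  72] [ 0.4925 -0.0834]
[274.6 163.2] [274 162   2   3   5] [ 0.5217 -0.113 ]
```

View pics/m.png

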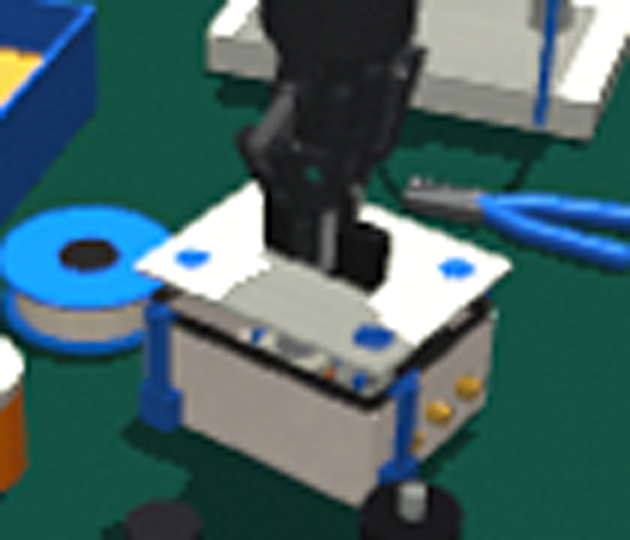

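The lid hangs squarely over the box, its pins within the opening. I lower it gently, watching the force.

Request:
{"fn": "carry_out", "kwargs": {"moves": [[0,0,0,-0.0005,0.003,0,1],[0,0,0,0,0.003,0,1],[0,0,0,0,0.002,0,1],[0,0,0,0,0,0,1]]}}

```text
time: 18.75
eef_pos: [0.5683, -0.2043, 0.105]
tcp_rot: [0.107, 0.699, -0.699, -0.107]
contact_force: [0.6, 0.8, -3.8]
opening: 0.178
```

Request:
{"fn": "carry_out", "kwargs": {"moves": [[0,0,0,0,0.002,0,1],[0,0,0,0,0.0015,0,1],[0,0,0,0,0,0,1]]}}

```text
time: 19.12
eef_pos: [0.5684, -0.2044, 0.1017]
tcp_rot: [0.107, 0.699, -0.699, -0.107]
contact_force: [0.3, -0.1, -3.6]
opening: 0.182
```

```bash
python3 go.py .569 -.2046 .0986 -1.8748; python3 -c "
from plant import *;print(get_state()['wrist_torque'])"
```

```text
t 19.125 pos [ 0.5684 -0.2044  0.1017] jawyaw -1.8750387425702506 tilt [ 0.0002 -0.    ] q6 1.3620744654981354 F [ 0.2788 -0.0518 -3.5761] op 0.18164016224450188
turn [ 0.     -0.0002  0.0002] rows>= 0.0013263391625732027 shift after turn [-0.0006  0.0031  0.    ] | xy only [-0.0006  0.      0.    ] | before turn [-0.0006  0.0031  0.    ]
[-0.0225583  -0.01091987  0.0179329 ]
```

Request:
{"fn": "carry_out", "kwargs": {"moves": [[0,0,0,0,0.001,0,1],[0,0,0,0,0.001,0,1],[0,0,0,0,0,0,1]]}}

```text
time: 19.5
eef_pos: [0.5689, -0.2045, 0.1003]
tcp_rot: [-0.108, -0.699, 0.699, 0.107]
contact_force: [-0.2, 0.6, -0.8]
opening: 0.176
```

Request:
{"fn": "carry_out", "kwargs": {"moves": [[0,0,0,0,0.001,0,1],[0,0,0,0,0,0,1]]}}

```text
time: 19.75
eef_pos: [0.5691, -0.2046, 0.0996]
tcp_rot: [-0.108, -0.699, 0.699, 0.107]
contact_force: [1.4, 0.3, 0.8]
opening: 0.175
```

```bash
python3 go.py .569 -.2046 .0986 -1.8748; python3 -c "
from plant import *;print(get_state()['wrist_torque'])"
```

```text
t 19.75 pos [ 0.5691 -0.2046  0.0996] jawyaw -1.8754587102449705 tilt [-0.0017  0.    ] q6 1.3623297270708685 F [1.4413 0.2545 0.7512] op 0.1747971321667643
turn [-0.     -0.0007 -0.0017] rows>= 0.009186145655412429 shift after turn [0.0001 0.001  0.    ] | xy only [0.0001 0.     0.    ] | before turn [0.0001 0.001  0.    ]
[ 0.15662441 -0.0657193  -0.12447561]
```

The lid rests on the hooks (the force went from -3.6 to +0.8 N at underside of about 72 mm). I let go and rise straight up.

Request:
{"fn": "carry_out", "kwargs": {"moves": [[0,0,0,0,0,0,0.5],[0,0,0,0,0,0,0.3],[0,0,0,0,0,0,0],[0,0,0,0,0,0,-0.2],[0,0,0,0,0,0,-0.2],[0,0,0,0,-0.02,0,-0.2],[0,0,0,0,-0.04,0,-0.2],[0,0,0,0,-0.04,0,-0.2],[0,0,0,0,-0.04,0,0],[0,0,0,0,0,0,1]]}}

```text
time: 21.0
eef_pos: [0.5707, -0.2056, 0.2456]
tcp_rot: [-0.111, -0.698, 0.7, 0.103]
contact_force: [-1.2, -0.2, -0.2]
opening: 0.304
```

```bash
python3 go.py .569 -.2046 .2 -1.8748
python3 - <<'E'
from h import *
s=read_camera("side");cv2.imwrite("pics/side_n.png",s)
P=[]
for c,q in blobs(s,(100,110,50),(125,255,255),4,(225,110,320,190)): print(c,q,plane("side",*c,.075)[:2])
cv2.imwrite("pics/n.png",cv2.resize(s[100:190,215:320],None,fx=6,fy=6,interpolation=cv2.INTER_CUBIC))
E
```

```text
t 21.0 pos [ 0.5707 -0.2056  0.2456] jawyaw -1.8748686218283703 tilt [-0.011   0.0023] q6 1.3620429268072007 F [-1.1903 -0.2208 -0.2376] op 0.30421867075352776
turn [-0.0023 -0.0001 -0.011 ] rows>= 0.06101387133638519 shift after turn [ 0.0019  0.0456 -0.0004] | xy only [ 0.0019  0.     -0.0004] | before turn [ 0.0024  0.0455 -0.0005]
[227.1972 115.6056] [225 110   6  15  71] [ 0.7639 -0.3413]
[304.8824 115.2941] [304 110   3  11  17] [ 0.5095 -0.443 ]
[254.6 133.8] [253 133   4   3   5] [ 0.6349 -0.2637]
[307.9    136.8364] [294 132  26  13 220] [ 0.4677 -0.3087]
[233.1701 141.9585] [225 134  20  18 241] [ 0.6821 -0.1941]
[246.0833 146.25  ] [244 145   5   3  12] [ 0.6357 -0.1861]
[294.375 144.625] [292 144   5   3   8] [ 0.4973 -0.2489]
[289.7857 148.8571] [287 148   6   3  14] [ 0.5047 -0.221 ]
[238.8043 160.5725] [225 150  20  22 138] [ 0.6296 -0.108 ]
[275.3333 159.9333] [273 159   6   3  15] [ 0.5297 -0.1495]
[281.6389 171.7639] [278 161   7  20  72] [ 0.4963 -0.1013]
```

View pics/n.png

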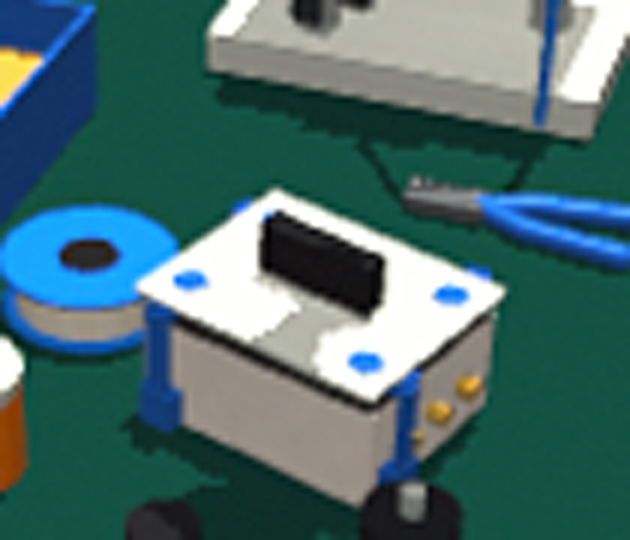

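The lid lies squarely on all four hooks, spots at crop (190,280), (451,295) and (366,363). Next I press with the closed fingertips (11 pictures viewed so far). Corner 0 is first.

```bash
python3 go.py .504 -.223 .11 -1.8748
```

```text
t 21.05 pos [ 0.5695 -0.2049  0.2424] jawyaw -1.874935694982034 tilt [-0.0059  0.0013] q6 1.3620456135647359 F [-0.2122 -0.4451 -1.2596] op 0.21351311417245494
turn [-0.0013 -0.0001 -0.0059] rows>= 0.03258314175326196 shift after turn [0.0571 0.1324 0.0368] | xy only [0.0571 0.     0.0368] | before turn [0.0579 0.1321 0.0367]
```

Request:
{"fn": "carry_out", "kwargs": {"moves": [[0,0,0,0.0285,0,0.0185,1],[0,0,0,0.0285,0,0.0185,1],[0,0,0,0,0.05,0,1],[0,0,0,0,0.05,0,1],[0,0,0,0,0.03,0,1],[0,0,0,0,0,0,1],[0,0,0,0,0,0,1]]}}

```text
time: 21.92
eef_pos: [0.5034, -0.2229, 0.1097]
tcp_rot: [-0.107, -0.699, 0.699, 0.107]
contact_force: [-0.5, 0.4, 0.5]
opening: 0.002
```

```bash
python3 go.py .504 -.223 .084 -1.8748
```

```text
t 21.925 pos [ 0.5034 -0.2229  0.1097] jawyaw -1.874903335387052 tilt [-0.0009  0.0003] q6 1.2738561074354322 F [-0.4693  0.4359  0.4799] op 0.002064889774365063
turn [-0.0003 -0.0001 -0.0009] rows>= 0.005276990219830477 shift after turn [-0.0006  0.0257 -0.    ] | xy only [-0.0006  0.     -0.    ] | before turn [-0.0005  0.0257 -0.0001]
```

Request:
{"fn": "carry_out", "kwargs": {"moves": [[0,0,0,0,0.01,0,1],[0,0,0,0,0.004,0,1],[0,0,0,0,0.002,0,1],[0,0,0,0,0,0,1]]}}

```text
time: 22.42
eef_pos: [0.5032, -0.2227, 0.0932]
tcp_rot: [-0.107, -0.699, 0.699, 0.107]
contact_force: [-0.1, 0.8, 1.4]
opening: -0.001
```

Request:
{"fn": "carry_out", "kwargs": {"moves": [[0,0,0,0,0.0015,0,1],[0,0,0,0,0.0015,0,1],[0,0,0,0,0,0,1]]}}

```text
time: 22.8
eef_pos: [0.5035, -0.2229, 0.0917]
tcp_rot: [-0.107, -0.699, 0.699, 0.107]
contact_force: [-3.7, 1.5, 8.9]
opening: -0.0
```

Request:
{"fn": "carry_out", "kwargs": {"moves": [[0,0,0,0,0.0015,0,1],[0,0,0,0,0.0015,0,1],[0,0,0,0,0,0,1]]}}

```text
time: 23.18
eef_pos: [0.5036, -0.2232, 0.0881]
tcp_rot: [-0.108, -0.699, 0.699, 0.107]
contact_force: [-1.6, -0.2, 4.0]
opening: 0.003
```

Request:
{"fn": "carry_out", "kwargs": {"moves": [[0,0,0,0,0.001,0,1],[0,0,0,0,0.001,0,1],[0,0,0,0,0,0,1]]}}

```text
time: 23.55
eef_pos: [0.5035, -0.2232, 0.0859]
tcp_rot: [-0.108, -0.699, 0.699, 0.107]
contact_force: [-0.7, 0.6, 6.3]
opening: 0.002
```

Request:
{"fn": "carry_out", "kwargs": {"moves": [[0,0,0,0,0.001,0,1],[0,0,0,0,0.001,0,1],[0,0,0,0,0,0,1]]}}

```text
time: 23.92
eef_pos: [0.5036, -0.2233, 0.0847]
tcp_rot: [-0.107, -0.699, 0.699, 0.107]
contact_force: [-3.5, 0.6, 9.4]
opening: -0.001
```

Request:
{"fn": "carry_out", "kwargs": {"moves": [[0,0,0,0,0.001,0,1],[0,0,0,0,0,0,1],[0,0,0,0,0.001,0,1],[0,0,0,0,0,0,1]]}}

```text
time: 24.42
eef_pos: [0.5037, -0.2233, 0.0844]
tcp_rot: [-0.107, -0.699, 0.699, 0.107]
contact_force: [-7.3, 3.3, 18.8]
opening: 0.0
```

Request:
{"fn": "carry_out", "kwargs": {"moves": [[0,0,0,0,-0.015,0,1],[0,0,0,0,-0.015,0,1],[0,0,0,0,0,0,1]]}}

```text
time: 24.8
eef_pos: [0.5038, -0.2231, 0.1122]
tcp_rot: [-0.108, -0.699, 0.699, 0.106]
contact_force: [-0.2, -0.4, 0.0]
opening: 0.005
```

```bash
python3 go.py .528 -.151 .11 -1.8748
python3 - <<'E'
from h import *
s=read_camera("side")
for c,q in blobs(s,(100,110,50),(125,255,255),4,(240,125,320,190)): print(c,q)
E
```

```text
t 24.8 pos [ 0.5038 -0.2231  0.1122] jawyaw -1.8749724368476075 tilt [-0.0028  0.0008] q6 1.273845676440923 F [-0.1506 -0.4357  0.0053] op 0.004522594469166533
turn [-0.0008 -0.0002 -0.0028] rows>= 0.01580966880435475 shift after turn [-0.0015  0.0022 -0.076 ] | xy only [-0.0015  0.     -0.076 ] | before turn [-0.0015  0.0021 -0.076 ]
[254.5 134. ] [253 133   4   3   6]
[308.3271 136.9206] [296 132  24  13 214]
[241.4444 140.3704] [240 137   5   8  27]
[259.75 136.25] [259 136   3   2   4]
[246.1667 146.0833] [244 145   5   3  12]
[294.1053 146.2632] [291 144   6   5  19]
[241.5125 161.55  ] [240 150   5  22  80]
[289.5 151. ] [287 150   6   3  14]
[275.4211 161.5789] [273 160   6   4  19]
[281.9394 172.4091] [278 163   8  18  66]
```

Corner 0 went down and stays down. Corner 1 is next.

Request:
{"fn": "carry_out", "kwargs": {"moves": [[0,0,0,0,0,-0.038,1],[0,0,0,-0.0015,0,-0.038,1],[0,0,0,0,0.004,0,1],[0,0,0,0,0,0,1],[0,0,0,0,0.008,0,1],[0,0,0,0,0.004,0,1],[0,0,0,0,0,0,1]]}}

```text
time: 25.72
eef_pos: [0.5266, -0.1508, 0.0941]
tcp_rot: [0.107, 0.699, -0.699, -0.108]
contact_force: [-0.5, -0.3, 0.7]
opening: 0.005
```

Request:
{"fn": "carry_out", "kwargs": {"moves": [[0,0,0,0,0.002,0,1],[0,0,0,0,0.002,0,1],[0,0,0,0,0,0,1]]}}

```text
time: 26.1
eef_pos: [0.5271, -0.1505, 0.0907]
tcp_rot: [0.107, 0.699, -0.699, -0.107]
contact_force: [0.6, -0.4, 0.5]
opening: 0.003
```

Request:
{"fn": "carry_out", "kwargs": {"moves": [[0,0,0,0,0.0015,0,1],[0,0,0,0,0.0015,0,1],[0,0,0,0,0,0,1]]}}

```text
time: 26.48
eef_pos: [0.5272, -0.1505, 0.0878]
tcp_rot: [-0.107, -0.699, 0.699, 0.107]
contact_force: [-0.2, -0.5, -0.5]
opening: 0.001
```

Request:
{"fn": "carry_out", "kwargs": {"moves": [[0,0,0,0,0.001,0,1],[0,0,0,0,0.001,0,1],[0,0,0,0,0,0,1]]}}

```text
time: 26.85
eef_pos: [0.5274, -0.1506, 0.0862]
tcp_rot: [-0.107, -0.699, 0.699, 0.107]
contact_force: [-0.9, 0.7, 2.4]
opening: 0.004
```

Request:
{"fn": "carry_out", "kwargs": {"moves": [[0,0,0,0,0.001,0,1],[0,0,0,0,0.001,0,1],[0,0,0,0,0,0,1]]}}

```text
time: 27.22
eef_pos: [0.5274, -0.1505, 0.0848]
tcp_rot: [0.107, 0.699, -0.699, -0.107]
contact_force: [-2.5, 1.3, 6.9]
opening: -0.002
```

Request:
{"fn": "carry_out", "kwargs": {"moves": [[0,0,0,0,0.001,0,1],[0,0,0,0,0,0,1]]}}

```text
time: 27.48
eef_pos: [0.5275, -0.1506, 0.0847]
tcp_rot: [0.107, 0.699, -0.699, -0.107]
contact_force: [-3.9, 2.1, 11.2]
opening: 0.002
```

Corner 1 is flat as well. Corner 3 is next.

Request:
{"fn": "carry_out", "kwargs": {"moves": [[0,0,0,0,-0.015,0,1],[0,0,0,0,-0.015,0,1],[0,0,0,0,0,0,1]]}}

```text
time: 27.85
eef_pos: [0.5282, -0.1511, 0.1145]
tcp_rot: [-0.108, -0.699, 0.699, 0.106]
contact_force: [0.6, 0.4, -0.3]
opening: -0.0
```

```bash
python3 go.py .634 -.186 .11 -1.8748
python3 - <<'E'
from h import *
s=read_camera("side")
for c,q in blobs(s,(100,110,50),(125,255,255),4,(240,125,320,190)): print(c,q)
E
```

```text
t 27.85 pos [ 0.5282 -0.1511  0.1145] jawyaw -1.8749853398949383 tilt [-0.0035  0.0006] q6 1.4117570128226107 F [ 0.5607  0.3837 -0.2812] op -0.000451296430070602
turn [-0.0006 -0.0002 -0.0035] rows>= 0.019326867568676385 shift after turn [-0.1114  0.0045  0.0017] | xy only [-0.1114  0.      0.0017] | before turn [-0.1114  0.0049  0.0016]
[254.6 133.8] [253 133   4   3   5]
[307.905  136.8145] [294 132  26  13 221]
[241.3929 140.2143] [240 136   5   9  28]
[259.75 136.25] [259 136   3   2   4]
[246.0833 146.25  ] [244 145   5   3  12]
[294. 146.] [291 144   6   5  22]
[241.5125 161.55  ] [240 150   5  22  80]
[289.3333 150.9333] [287 150   6   3  15]
[275.5 162. ] [273 161   6   3  14]
[281.5942 171.7971] [278 162   7  19  69]
```

Request:
{"fn": "carry_out", "kwargs": {"moves": [[0,0,0,-0.0371,0,0.0005,1],[0,0,0,-0.0371,0,0.0005,1],[0,0,0,-0.0371,0,0.0005,1],[0,0,0,0,0.005,0,1],[0,0,0,0,0.007,0,1],[0,0,0,0,0.003,0,1],[0,0,0,0,0,0,1]]}}

```text
time: 28.78
eef_pos: [0.6319, -0.1849, 0.0971]
tcp_rot: [0.107, 0.699, -0.699, -0.108]
contact_force: [0.4, -0.5, -0.1]
opening: 0.001
```

Request:
{"fn": "carry_out", "kwargs": {"moves": [[0,0,0,0,0.0015,0,1],[0,0,0,0,0.0015,0,1],[0,0,0,0,0,0,1]]}}

```text
time: 29.15
eef_pos: [0.6329, -0.1853, 0.0949]
tcp_rot: [-0.107, -0.699, 0.699, 0.107]
contact_force: [-0.7, 0.5, 0.3]
opening: -0.003
```

Request:
{"fn": "carry_out", "kwargs": {"moves": [[0,0,0,0,0.0015,0,1],[0,0,0,0,0.0015,0,1],[0,0,0,0,0,0,1]]}}

```text
time: 29.52
eef_pos: [0.6333, -0.1856, 0.0927]
tcp_rot: [-0.107, -0.699, 0.699, 0.107]
contact_force: [-1.4, -0.5, 4.4]
opening: -0.003
```

Request:
{"fn": "carry_out", "kwargs": {"moves": [[0,0,0,0,0.0015,0,1],[0,0,0,0,0.0015,0,1],[0,0,0,0,0,0,1]]}}

```text
time: 29.9
eef_pos: [0.6334, -0.1856, 0.0905]
tcp_rot: [-0.107, -0.699, 0.699, 0.107]
contact_force: [-2.7, 0.9, 7.4]
opening: 0.003
```

Request:
{"fn": "carry_out", "kwargs": {"moves": [[0,0,0,0,0.001,0,1],[0,0,0,0,0.001,0,1],[0,0,0,0,0,0,1]]}}

```text
time: 30.28
eef_pos: [0.6337, -0.1856, 0.0883]
tcp_rot: [-0.108, -0.699, 0.699, 0.106]
contact_force: [1.3, -0.9, 0.9]
opening: -0.001
```

Request:
{"fn": "carry_out", "kwargs": {"moves": [[0,0,0,0,0.001,0,1],[0,0,0,0,0.001,0,1],[0,0,0,0,0,0,1]]}}

```text
time: 30.65
eef_pos: [0.6333, -0.1855, 0.0851]
tcp_rot: [-0.107, -0.699, 0.699, 0.107]
contact_force: [1.7, 0.1, 3.7]
opening: 0.002
```

Request:
{"fn": "carry_out", "kwargs": {"moves": [[0,0,0,0,0.001,0,1],[0,0,0,0,0,0,1],[0,0,0,0,0.001,0,1],[0,0,0,0,0,0,1]]}}

```text
time: 31.15
eef_pos: [0.6334, -0.1854, 0.0841]
tcp_rot: [-0.107, -0.699, 0.699, 0.107]
contact_force: [-0.3, -0.0, 7.3]
opening: 0.003
```

Request:
{"fn": "carry_out", "kwargs": {"moves": [[0,0,0,0,-0.015,0,1],[0,0,0,0,-0.015,0,1],[0,0,0,0,0,0,1]]}}

```text
time: 31.52
eef_pos: [0.6336, -0.1857, 0.1146]
tcp_rot: [-0.108, -0.699, 0.699, 0.106]
contact_force: [-0.1, -0.1, 0.4]
opening: 0.004
```

```bash
python3 go.py .611 -.2585 .11 -1.8748
```

```text
t 31.525 pos [ 0.6336 -0.1857  0.1146] jawyaw -1.8749914019992158 tilt [-0.0026  0.0004] q6 1.4365906866463758 F [-0.1472 -0.0582  0.413 ] op 0.0042338172677265995
turn [-0.0004 -0.0002 -0.0026] rows>= 0.014299790089042487 shift after turn [-0.0002  0.0046  0.0763] | xy only [-0.0002  0.      0.0763] | before turn [-0.0002  0.0046  0.0763]
```

Corner 3 clicked: force peaked, fell, then rose as the lid seated at 65 mm. Now corner 2.

Request:
{"fn": "carry_out", "kwargs": {"moves": [[0,0,0,0,0,0.038,1],[0,0,0,0,0,0.038,1],[0,0,0,0,0.005,0,1],[0,0,0,0,0.007,0,1],[0,0,0,0,0.005,0,1],[0,0,0,0,0,0,1]]}}

```text
time: 32.28
eef_pos: [0.6099, -0.2565, 0.0947]
tcp_rot: [0.106, 0.699, -0.699, -0.107]
contact_force: [-0.3, 0.2, 0.2]
opening: -0.003
```

Request:
{"fn": "carry_out", "kwargs": {"moves": [[0,0,0,0,0.0015,0,1],[0,0,0,0,0.0015,0,1],[0,0,0,0,0,0,1]]}}

```text
time: 32.65
eef_pos: [0.6102, -0.2577, 0.0928]
tcp_rot: [-0.107, -0.699, 0.699, 0.107]
contact_force: [0.6, -0.6, 0.5]
opening: -0.006
```

Request:
{"fn": "carry_out", "kwargs": {"moves": [[0,0,0,0,0.0015,0,1],[0,0,0,0,0.0015,0,1],[0,0,0,0,0,0,1]]}}

```text
time: 33.02
eef_pos: [0.61, -0.2578, 0.0896]
tcp_rot: [0.107, 0.699, -0.699, -0.107]
contact_force: [0.7, -0.3, 0.7]
opening: 0.002
```

Request:
{"fn": "carry_out", "kwargs": {"moves": [[0,0,0,0,0.001,0,1],[0,0,0,0,0.001,0,1],[0,0,0,0,0,0,1]]}}

```text
time: 33.4
eef_pos: [0.6101, -0.2578, 0.0877]
tcp_rot: [0.107, 0.699, -0.699, -0.107]
contact_force: [0.4, -0.1, 0.6]
opening: -0.001
```

Request:
{"fn": "carry_out", "kwargs": {"moves": [[0,0,0,0,0.001,0,1],[0,0,0,0,0.001,0,1],[0,0,0,0,0,0,1]]}}

```text
time: 33.78
eef_pos: [0.6101, -0.2577, 0.0857]
tcp_rot: [0.107, 0.699, -0.699, -0.107]
contact_force: [-0.4, -0.1, -0.1]
opening: 0.003
```

Request:
{"fn": "carry_out", "kwargs": {"moves": [[0,0,0,0,0.001,0,1],[0,0,0,0,0.001,0,1],[0,0,0,0,0,0,1]]}}

```text
time: 34.15
eef_pos: [0.6103, -0.2579, 0.0849]
tcp_rot: [-0.107, -0.699, 0.699, 0.107]
contact_force: [-1.4, 1.4, 4.6]
opening: -0.003
```

Request:
{"fn": "carry_out", "kwargs": {"moves": [[0,0,0,0,0.001,0,1],[0,0,0,0,0,0,1]]}}

```text
time: 34.4
eef_pos: [0.6103, -0.2579, 0.0843]
tcp_rot: [-0.107, -0.699, 0.699, 0.107]
contact_force: [-2.5, 1.2, 6.5]
opening: 0.001
```

Request:
{"fn": "carry_out", "kwargs": {"moves": [[0,0,0,0,-0.015,0,1],[0,0,0,0,-0.015,0,1],[0,0,0,0,0,0,1]]}}

```text
time: 34.78
eef_pos: [0.6114, -0.2585, 0.1153]
tcp_rot: [-0.109, -0.698, 0.7, 0.106]
contact_force: [-0.2, -0.2, -0.2]
opening: 0.0
```

```bash
python3 go.py .504 -.223 .11 -1.8748
python3 - <<'E'
from h import *
s=read_camera("side"); cv2.imwrite("pics/side_p.png",s)
for c,q in blobs(s,(100,110,50),(125,255,255),4,(240,125,320,190)): print(c,q)
for n,p in(("c0",(.504,-.222)),("c1",(.5285,-.150)),("c3",(.635,-.187)),("c2",(.6105,-.259))):
    print(n,[proj("side",[*p,z]) for z in(.065,.070,.075)])
E
```

```text
t 34.775 pos [ 0.6114 -0.2585  0.1153] jawyaw -1.87496130960644 tilt [-0.0043  0.0011] q6 1.322263221265128 F [-0.1777 -0.2348 -0.2295] op 0.0002364979088125237
turn [-0.0011 -0.0002 -0.0043] rows>= 0.02389125451527963 shift after turn [ 0.1131  0.0053 -0.0018] | xy only [ 0.1131  0.     -0.0018] | before turn [ 0.1131  0.0048 -0.0017]
[255.05 135.25] [253 133   5   5  20]
[307.8636 136.8318] [294 132  26  13 220]
[241.6047 141.7442] [240 136   5  12  43]
[293.8696 146.0435] [291 144   6   5  23]
[246.125 148.625] [244 147   6   4  16]
[241.481  161.6709] [240 150   5  22  79]
[289.3333 150.9333] [287 150   6   3  15]
[275.1875 162.    ] [273 161   6   3  16]
[281.5588 171.9559] [278 162   7  19  68]
c0 [array([289.8189, 151.4128]), array([289.9555, 150.0773]), array([290.0928, 148.7338])]
c1 [array([275.5709, 162.6526]), array([275.6689, 161.2949]), array([275.7675, 159.9287])]
c3 [array([246.385 , 148.8191]), array([246.3918, 147.4834]), array([246.3987, 146.1397])]
c2 [array([261.1415, 138.6206]), array([261.1902, 137.3082]), array([261.2391, 135.9883])]
```

All three visible spots now sit at about 66–67 mm. I probe corners 0 and 1 again to be sure.

Request:
{"fn": "carry_out", "kwargs": {"moves": [[0,0,0,0.0377,0,-0.0005,1],[0,0,0,0.0377,0,-0.0005,1],[0,0,0,0.0377,0,0,1],[0,0,0,0,0.012,0,1],[0,0,0,0,0.012,0,1],[0,0,0,0,0.002,0,1],[0,0,0,0,0,0,1]]}}

```text
time: 35.7
eef_pos: [0.5031, -0.2232, 0.0864]
tcp_rot: [0.107, 0.699, -0.699, -0.107]
contact_force: [-0.6, 0.5, -0.2]
opening: 0.002
```

Request:
{"fn": "carry_out", "kwargs": {"moves": [[0,0,0,0,0.001,0,1],[0,0,0,0,0.001,0,1],[0,0,0,0,0,0,1]]}}

```text
time: 36.08
eef_pos: [0.5028, -0.2231, 0.0851]
tcp_rot: [-0.107, -0.699, 0.699, 0.107]
contact_force: [0.5, 0.6, 0.4]
opening: 0.002
```

Request:
{"fn": "carry_out", "kwargs": {"moves": [[0,0,0,0,0.001,0,1],[0,0,0,0,0,0,1]]}}

```text
time: 36.33
eef_pos: [0.5029, -0.2232, 0.0849]
tcp_rot: [-0.107, -0.699, 0.699, 0.107]
contact_force: [-0.8, 1.1, 6.1]
opening: -0.001
```

Request:
{"fn": "carry_out", "kwargs": {"moves": [[0,0,0,0,-0.025,0,1],[0,0,0,0,0,-0.038,1],[0,0,0,-0.0015,0,-0.038,1],[0,0,0,0,0.012,0,1],[0,0,0,0,0.009,0,1],[0,0,0,0,0.002,0,1],[0,0,0,0,0,0,1]]}}

```text
time: 37.2
eef_pos: [0.5265, -0.1517, 0.0856]
tcp_rot: [-0.107, -0.699, 0.699, 0.108]
contact_force: [-0.6, -0.3, 0.3]
opening: 0.0
```

Request:
{"fn": "carry_out", "kwargs": {"moves": [[0,0,0,0,0.001,0,1],[0,0,0,0,0.001,0,1],[0,0,0,0,0,0,1]]}}

```text
time: 37.58
eef_pos: [0.527, -0.1517, 0.0849]
tcp_rot: [-0.107, -0.698, 0.699, 0.107]
contact_force: [-2.0, -0.4, 5.6]
opening: 0.005
```

Request:
{"fn": "carry_out", "kwargs": {"moves": [[0,0,0,0,0.001,0,1],[0,0,0,0,0,0,1]]}}

```text
time: 37.83
eef_pos: [0.527, -0.1517, 0.0842]
tcp_rot: [-0.107, -0.698, 0.699, 0.107]
contact_force: [-2.7, 0.2, 6.8]
opening: 0.001
```

All corners touch at about 66 mm. I move the arm up and away for the final look.

Request:
{"fn": "carry_out", "kwargs": {"moves": [[0,0,0,0,-0.03,0,1],[0,0,0,0,-0.05,0,1],[0,0,0,0,-0.05,0,1],[0,0,0,0,-0.05,0,1],[0,0,0,0,0,-0.05,1],[0,0,0,0,0,-0.05,1],[0,0,0,0,0,-0.05,1],[0,0,0,0,0,-0.05,1],[0,0,0,0,0,0,1],[0,0,0,0,0,0,1]]}}

```text
time: 39.08
eef_pos: [0.5865, 0.0396, 0.2625]
tcp_rot: [-0.107, -0.699, 0.699, 0.107]
contact_force: [0.7, -0.1, 0.2]
opening: -0.002
```

Run:
```python
from h import *
s=read_camera("side");t=read_camera("top"); 
for n,im,roi in(("side",s,(240,125,320,190)),("top",t,(285,130,350,205))):
    print(n)
    for c,q in blobs(im,(100,110,50),(125,255,255),4,roi): print(c,q[4],plane(n,*c,.066)[:2])
for n,im in(("side",s),("top",t)):   # bystanders moved?
    o=cv2.imread(f"pics/{n}0.png"); print(n,"cyl/reg/etc", [c.round(1) for c,_ in blobs(im,(0,0,150),(180,60,255),60,(150,100,350,240))])
a=s[100:250,190:330];b=t[110:220,225:355]
cv2.imwrite("pics/q.png",np.hstack([cv2.resize(a,(420,450),interpolation=cv2.INTER_CUBIC),cv2.resize(b,(380,450),interpolation=cv2.INTER_CUBIC)]))
```

```text
side
[255.05 135.25] 20 [ 0.6352 -0.2696]
[307.905  136.8145] 221 [ 0.4699 -0.3231]
[241.561 141.561] 41 [ 0.6632 -0.2185]
[293.8182 146.1364] 22 [ 0.4995 -0.2534]
[245.9167 148.75  ] 12 [ 0.636  -0.1855]
[241.5    161.8205] 78 [ 0.6244 -0.1165]
[289.3333 150.9333] 15 [ 0.5058 -0.2226]
[275.0667 162.0667] 15 [ 0.5304 -0.151 ]
[281.6061 172.2121] 66 [ 0.4985 -0.1106]
top
[326.9192 134.2154] 260 [ 0.6749 -0.2393]
[301.5143 145.5714] 35 [ 0.6379 -0.1559]
[311.4615 146.1538] 13 [ 0.6358 -0.188 ]
[335.6667 146.    ] 15 [ 0.6357 -0.2663]
[333.6154 153.3846] 13 [ 0.6115 -0.2589]
[300.6154 178.6154] 13 [ 0.5302 -0.1505]
[297.1    187.2333] 30 [ 0.5026 -0.1387]
[323.5    186.2857] 14 [ 0.5049 -0.223 ]
[332.1667 188.4444] 18 [ 0.4978 -0.2505]
side cyl/reg/etc [array([163.4, 122.6]), array([281.4, 105.4]), array([313. , 107.6]), array([168.1, 154.5]), array([268.1, 151.7]), array([208.5, 160.6]), array([260.7, 170.1]), array([201.9, 203.6])]
top cyl/reg/etc [array([281.5, 120.7]), array([317.2, 166.3])]
```

View pics/q.png

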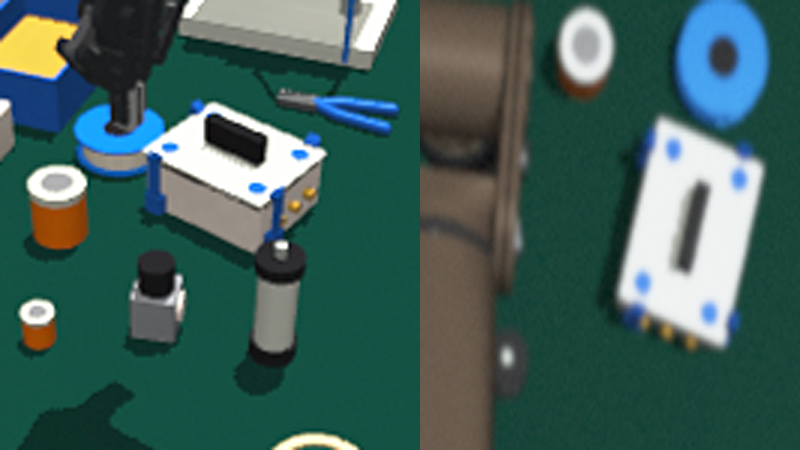

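The lid lies flat and square with the hooks over its edges, and the bystanders stand where they were. At 66 mm, the two views agree on the spots to within 1 mm, or 2.5 mm at corner 3. I hand it in.

```bash
python3 -c "
from plant import *
print(sign_off())"
```

```text
the job is handed in; nothing more can be done
None
```

The job is done and handed in at about 39 s. The canister stands upright in the box's free half, and the lid is pressed down flat under all four hooks.

- **Canister:** I picked the middle of the three orange ones, which measured about 41 mm across. In the top view its cap sits within about 3 mm of the bay's centre, slightly towards the valves.
- **Lid:** I laid it on the hooks, where it touched at an underside height of about 72 mm, and let go. I then pressed corners 0, 1, 3 and 2 one at a time with the closed fingertips, and pressed corners 0 and 1 once more to check.
- **Press forces:** Most presses stayed at or below 11 N. Corner 0 briefly reached 19 N when it bottomed out, above the 6–15 N given.
- **Clicks:** Corners 0 and 3 showed a clear force drop. Corners 1 and 2 showed no peak of their own and seem to have gone in with their neighbours.
- **Last checks:** All four corners stop the fingertips at about 65–66 mm. In the side view hooks 0, 1 and 2 stand at their untouched positions. Hook 3 I could not separate from the reel's blue there. The two views agree on the spot positions at 66 mm to about 1 mm at corners 0 and 1, and 2.5 mm at corner 3.
- **Small disagreement:** The side view alone put corners 0 and 1 at about 67 mm, 1 mm or so above the touch readings and within pixel noise.
- **Bystanders:** Those in the final view looked unmoved; the tape, brick and driver were outside it.

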